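Incline slip test: load the specimen sled, raise the plate to the index and hold

TASK

Test the anti-slip matting sample on the small incline tester: with the plate down, set the specimen sled flat on the plate inside its engraved outline, square with it, and let go. Then take the plate by the grip bar at its free end and raise it smoothly, without jerking and without running past the index, until the pointer lines up with the index clamp on the quadrant, and finish while still holding the plate there, with the sled not having slid. Leave the index clamp, the beaker and the vial alone.

Things in the scene. Friction and masses are not known exactly. Their poses are not given: they have to be found in the camera images.
- tester: Bench incline tester, fixed: grey base 193 x 100 mm, 20 mm high. Origin: under the base's middle. x runs along the plate from free end (towards the robot) to hinge, y across it towards the quadrant, z up. Quadrant: upright aluminium arc with engraved degrees, 60 to 65 mm from the middle line on the +y side, read from outside (+y), band 130 to 172 mm from the hinge axis, top 135 mm above the bench.
- plate (a joint): Angle of the hinged plate in rad: 0 = down and level (its start), growing as the free end is raised; stop at 0.62. The hinge runs freely: the plate (0.42 kg with handle) falls back when let go. About 3 N upwards at the grip bar hold it with the sled on.
- plate_hinge (a point): Middle of the hinge axis, 33 mm above the bench at the tester's far end. Turns with the plate: x along the plate away from the free end, y along the axis, z square to the plate. The aluminium plate is 80 mm wide, 6 mm thick and ends 180 mm from the axis; its face lies 3 mm above the axis, 36 mm above the bench when down.
- outline (a point): Centre of the engraved square outline (66 mm) on the plate's upper face, on the middle line, 90 mm from the hinge axis; moves with the plate. x along the plate towards the hinge, y across it, z out of the face.
- grip_bar (a point): Middle of the grip bar of the bail handle: round bar across the plate with a black sleeve 14 mm thick and 46 mm long between two bent steel legs (66 mm apart), above the plate's free end: 200 mm along the plate and 47 mm up from the hinge axis, so 80 mm above the bench with the plate down, 44 mm above its face. Moves with the plate.
- pointer_tip (a point): Tip of the thin dark needle on the plate's quadrant side, 158 mm from the hinge axis, on the quadrant's outer (+y) face, 67 mm from the middle line; moves with the plate.
- index (a joint): Angle in rad that the index clamp marks on the quadrant, same zero and sense as joint plate (0.13 to 0.50, differs in each start). The clamp is a small black slider 16 mm high on the quadrant's outer edge with a white line and a V-shaped nose, a steel thumb screw on its edge; stiff friction holds it.
- index_mark (a point): Point of the index clamp's nose, 158 mm from the hinge axis: the pointer tip comes to this very point when the plate stands at the marked angle. Its z axis points along the arc upwards, its x axis towards the hinge.
- sled: Specimen sled, 0.2 kg, loose on the bench before the tester: steel block 50 x 50 x 14 mm, underside 3 mm anti-slip rubber, with an upright aluminium grip fin on top: 12 mm thick along the sled's x, 34 mm wide along y, top 54 mm above the underside. A dark clamp bar, 6 mm high, lies along y at the +x edge. Origin: centre of the underside. On the plate the fin lies across it, either way round.
- beaker: Small empty glass beaker, 56 mm wide, 62 mm high, a bystander; origin under its centre.
- vial: Brown screw vial with white cap, 27 mm wide, 50 mm high, a bystander; origin under its centre.
Not all that is in view belongs to the job. Leave any green look-alike of the sled alone.

How it is judged:
By the outcome, as a careful person would: the job done as asked, in the order asked, and still so for the second after the job is handed in, while the arm keeps its last pose, push and grip.
It also fails if it takes over 45 s, if anything falls off the work surface, if the arm or the gripper's body presses on something with over 40 N, if the wrist force passes 120 N, or if a joint passes its speed limit or range.

ROBOT

A 7-joint arm with a two-finger parallel gripper is mounted at the origin on a cart in front of the work surface, level with it; the furniture and walls round the work are solid. World frame = base frame: x ahead of the robot, y to its left, z up, the work surface at z = 0. Lengths are in m, angles in rad, forces in N, time in s.
With the tool pointing down it reaches from about 0.4 to 0.875 m from the base axis. Payload 4.4 kg.
Tool frame: the origin (TCP) lies between the finger pads; the fingertips stand 25 mm ahead of it and the grasp point (between the pads) lies 6 mm ahead of it; z points along the fingers, x is the direction in which the jaws open and shut, and the axes are right-handed (so a half turn about z gives the same grasp; the last joint's range is limited). The gripper opens to 85 mm and grips with 20 to 120 N. Pads are 22 mm wide; open, the fingers measure 114 mm over their backs; the gripper's body (76 mm by 85 mm) begins 54 mm behind the grasp point. The pads swing forward as they close: fully open they stand 13 mm farther back than shut.
Start: joints at [1.092, 0.628, 0.038, 1.517, -0.027, 0.996, -0.02], TCP at [0.261, -0.595, 0.256] pointing down, gripper open.
Joint ranges: [-3.06, 3.06], [-0.37, 2.12], [-1.25, 1.32], [0.18, 2.47], [-1.1, 4.24], [0.23, 1.98], [-2.94, 2.94]. Speed limits (rad/s): [2.57, 2.57, 3.14, 3.14, 3.14, 3.14, 3.14].

INTERFACE

Orientations are given as a rotation vector (axis times angle).
In Python, from plant import ctrl gives the robot as it stands. The module is installed in compiled form; this text tells all that it offers.
- The arm moves only by the tool move_arm, never from a script. Its argument "moves" is a list of rows, each a list of 2 entries, a list of its own where there are three numbers: the shift along the tool's x, y, z in mm, then the turn about the tool's z in degrees. A call has 1 to 8 rows; each row is the pose to reach, as a shift and turn from the pose commanded when the call began, along the tool's axes at that moment; what a row does not reach only later rows make up. A row lasts 1/8 s, in which the tool goes at most 62.5 mm and 10.7 degrees, less where a joint would pass 70% of its speed; a pose out of reach is approached as far as the arm can. A call with a gripper value outside its range is refused whole. "gripper" is the finger opening in mm, from 0 to 85.4, set as the call begins (left out, the last holds). The fingers move at their own pace and stop on an object; "squeeze" is the grip in N (left out, the last holds). Time passes only in rows, so rows that repeat a pose let the fingers close. It gives the time, the measured TCP pose, the force and the opening at its end, in the units of the state.
- ctrl.get_obs(): the state, without advancing time (a new reading comes with each control period).
- ctrl.snapshot(name): name is "scene" or "top"; returns a dict with "image" (400x640x3 uint8, blue, green, red), "intrinsics" (3x3 intrinsics, pixels), "extrinsics" (4x4, takes a point from world to camera coordinates). Camera axes: x right, y down, z forward; pixel columns grow to the right and rows downward; lengths in m; the calibration is good to about 2 mm. A picture is of the moment at which its call begins. There is no depth.
- ctrl.hand_in(): hands the job in, once; it reports no verdict.
Trained networks look in a picture, given as the dict that the camera call returned (one of the last four; its "shot" number tells which), for a name from the list of things; names that differ only in an ending like _2 or _b are one class to them, and where a whole thing is asked for, a point or a joint stands for the part that bears it (a point fixed in the world has none). Each returns a list of dicts, best first, with "conf" (0 to 1); they miss things now and then, are a little off and sometimes report something else, mostly with a low value. They report only what shows in the picture. A call takes as long as a camera call. They do not tell look-alikes from the thing itself.
- ctrl.trace(picture, query): "mask" (400x640 bool, what is visible of it) and "point" ([column, row] in pixels, amid what is visible of it).
The state is a dict: "time_s": time; "qpos": joint angles; "qvel": joint speeds; "tau": joint torques, N m; "position": TCP position; "tcp_rot": TCP orientation; "wrist_force": force on the tool from outside, world axes, zero at the start; "wrist_torque": the same for the moment, N m; "width": finger opening in m.
Only numpy, scipy, OpenCV 4.12 (cv2) and the standard library are available. Lean on these libraries where they do the work, as an engineer would, in place of code of your own. Each camera call takes 0.05 s, during which the arm holds its last target.

## Working session

There is one attempt and no reset: what is moved stays moved. The work goes in short steps, Python scripts to look and compute and a tool call to move; the robot and the scene stay as the last step left them, time stands still between calls to the robot, and variables do not carry over. Pictures are saved under pics/ and viewed, and the job is handed in when it is done.

Besides the shell and the picture viewer there is one more tool, called after "Request:" as name(argument=value, ...), one argument or row to a line, values as JSON. move_arm: Moves the arm, as the interface text tells. Its arguments: {"type":"object","properties":{"moves":{"type":"array","items":{"type":"array"}},"gripper":{"type":"number"},"squeeze":{"type":"number"}},"required":["moves"]}

```bash
mkdir -p pics; ls
cat > h.py <<'E'
import numpy as np,cv2
from scipy.spatial.transform import Rotation as R
from plant import ctrl
def proj(s,p):
    p=np.atleast_2d(p); E=s["extrinsics"];c=p@E[:3,:3].T+E[:3,3];q=c@np.array(s["intrinsics"]).T
    return q[:,:2]/q[:,2:]
def ray(s,uv):
    E=np.array(s["extrinsics"]);K=np.array(s["intrinsics"]);d=E[:3,:3].T@np.linalg.solve(K,[uv[0],uv[1],1]);o=-E[:3,:3].T@E[:3,3];return o,d
def onz(s,uv,z):
    o,d=ray(s,uv);return o+d*(z-o[2])/d[2]
E
python3 - <<'E'
from h import *
o=ctrl.get_obs();print({k:np.round(v,3) for k,v in o.items()})
for n in("scene","top"):
    s=ctrl.snapshot(n);cv2.imwrite(f"pics/{n}0.png",s["image"]);print(n,np.round(ray(s,(320,200)),3).tolist(),s.keys())
    for q in["tester","plate","outline","grip_bar","pointer_tip","index_mark","index","sled","beaker","vial"]:
        print(q,[(np.round(t["point"]),round(t["conf"],2),int(t["mask"].sum())) for t in ctrl.trace(s,q)])
E
```

```text
pics
{'time_s': np.float64(0.0), 'qpos': array([ 1.092,  0.629,  0.038,  1.518, -0.027,  0.996, -0.02 ]), 'qvel': array([-0.   ,  0.   ,  0.001,  0.001, -0.002,  0.   ,  0.001]), 'tau': array([ 1.0000e-03, -5.6340e+01,  1.2260e+00, -1.9344e+01,  1.1000e-02,
        1.1000e-02, -0.0000e+00]), 'position': array([ 0.261, -0.595,  0.255]), 'tcp_rot': array([-2.629,  1.719,  0.003]), 'wrist_force': array([-0.679, -0.139,  0.183]), 'wrist_torque': array([ 0.07 , -0.007, -0.015]), 'width': np.float64(0.086)}
scene [[-0.114, 0.662, 0.887], [0.551, -0.366, -0.75]] dict_keys(['image', 'intrinsics', 'extrinsics', 'shot'])
tester [(array([261., 229.]), 0.87, 3794), (array([264., 222.]), 0.57, 2326)]
plate [(array([263., 224.]), 0.63, 2257)]
outline [(array([269., 222.]), 0.66, 2416)]
grip_bar [(array([268., 224.]), 0.82, 2312)]
pointer_tip [(array([267., 224.]), 0.97, 2278)]
index_mark [(array([265., 234.]), 0.47, 88)]
index []
sled [(array([342., 257.]), 0.93, 672), (array([383., 240.]), 0.79, 629), (array([329., 303.]), 0.72, 696)]
beaker [(array([263., 302.]), 0.93, 1009)]
vial [(array([410., 180.]), 0.52, 178)]
top [[0.317, 0.268, 0.913], [0.143, -0.032, -0.989]] dict_keys(['image', 'intrinsics', 'extrinsics', 'shot'])
tester [(array([258., 171.]), 0.62, 3670)]
plate [(array([263., 167.]), 0.63, 2771)]
outline []
grip_bar [(array([260., 169.]), 0.68, 2678)]
pointer_tip [(array([260., 168.]), 0.65, 2600)]
index_mark []
index [(array([238., 195.]), 0.4, 65)]
sled [(array([298., 228.]), 0.89, 418), (array([270., 259.]), 0.67, 460), (array([341., 239.]), 0.59, 437)]
beaker [(array([216., 235.]), 0.68, 536), (array([256., 171.]), 0.53, 3676)]
vial []
```

View pics/scene0.png

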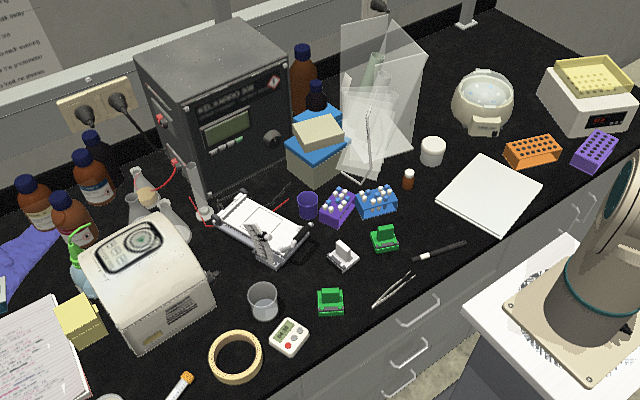

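View pics/top0.png

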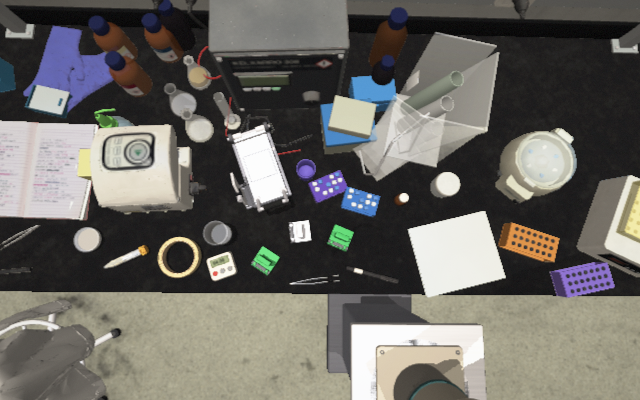

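Run:
```python
import cv2
a=cv2.imread("pics/scene0.png")[160:330,200:430];cv2.imwrite("pics/sc1.png",cv2.resize(a,None,fx=3.4,fy=3.4,interpolation=2))
a=cv2.imread("pics/top0.png")[120:280,190:390];cv2.imwrite("pics/tc1.png",cv2.resize(a,None,fx=3.7,fy=3.7,interpolation=2))
```

```text
(no output)
```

View pics/sc1.png

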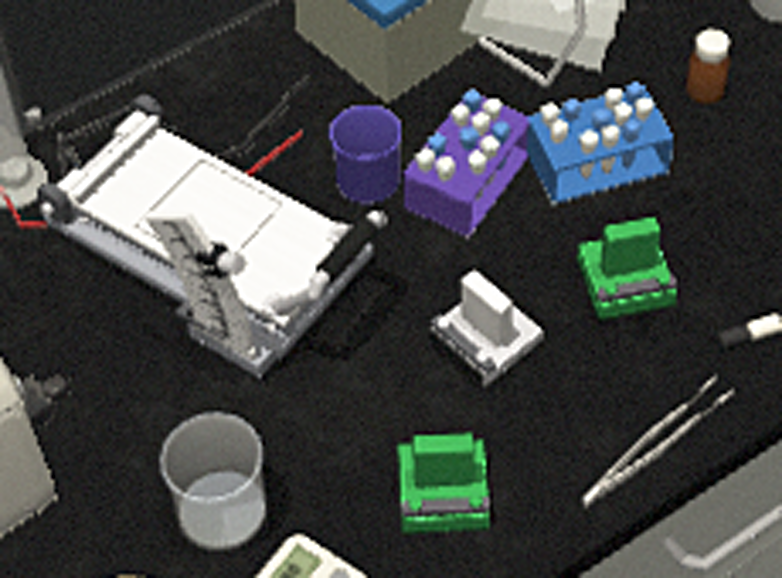

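View pics/tc1.png

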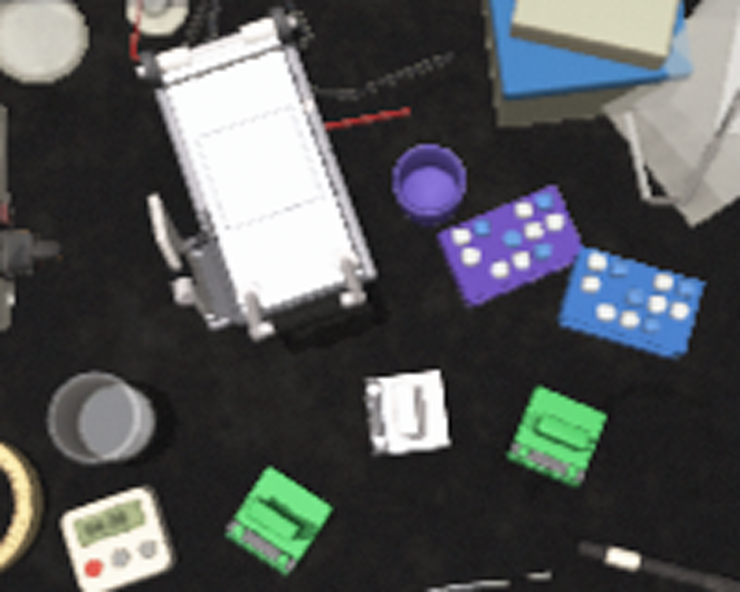

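The steel-coloured sled (scene 342,257; top 298,228) is the only one that isn't green. The green ones, at scene (383,240) and (329,303), are look-alikes. I'll enlarge the crops to confirm and measure.

Run:
```python
import cv2
def crop(n,x0,y0,x1,y1,f,o):
    a=cv2.imread(n)[y0:y1,x0:x1];a=cv2.resize(a,None,fx=f,fy=f,interpolation=cv2.INTER_CUBIC)
    for x in range((x0+9)//10*10,x1,10):
        cv2.line(a,(int((x+.5-x0)*f),0),(int((x+.5-x0)*f),6),(0,255,255),1);cv2.putText(a,str(x),(int((x-x0)*f)-8,18),0,.35,(0,255,255),1)
    for y in range((y0+9)//10*10,y1,10):
        cv2.line(a,(0,int((y+.5-y0)*f)),(6,int((y+.5-y0)*f)),(0,255,255),1);cv2.putText(a,str(y),(8,int((y-y0)*f)+4),0,.35,(0,255,255),1)
    cv2.imwrite(o,a)
crop("pics/scene0.png",205,180,315,270,7,"pics/a.png")
crop("pics/top0.png",222,118,302,218,6,"pics/b.png")
crop("pics/scene0.png",322,235,368,277,12,"pics/c.png")
crop("pics/top0.png",282,214,318,248,14,"pics/d.png")
```

```text
(no output)
```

View pics/a.png

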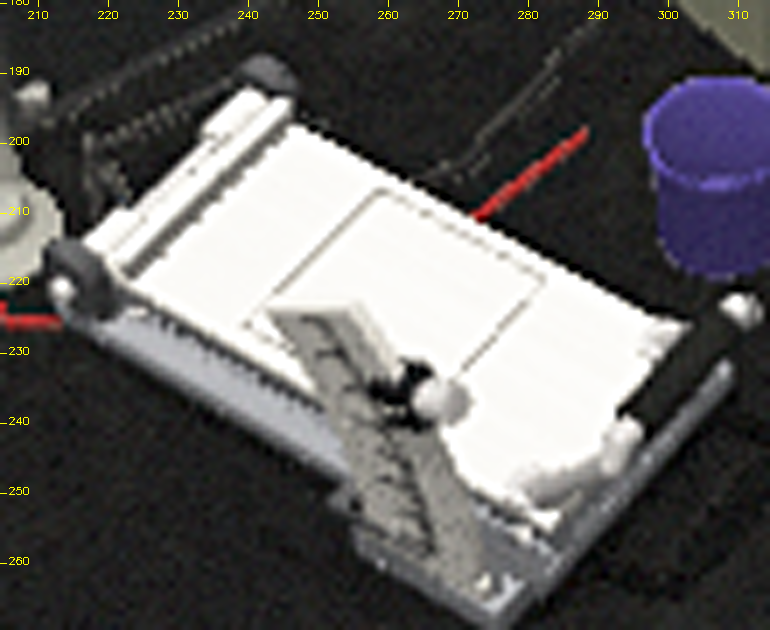

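View pics/b.png

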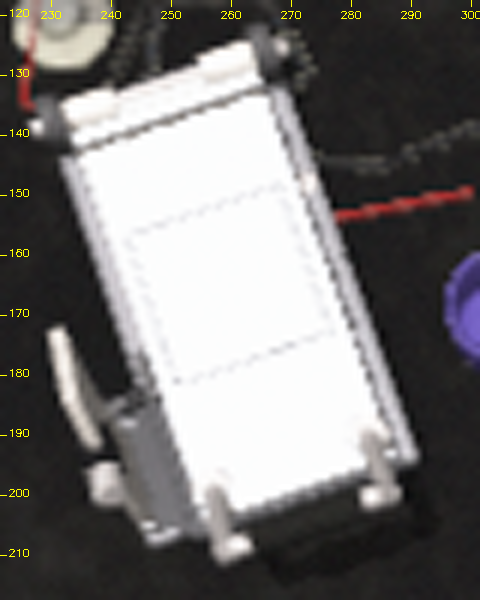

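View pics/c.png

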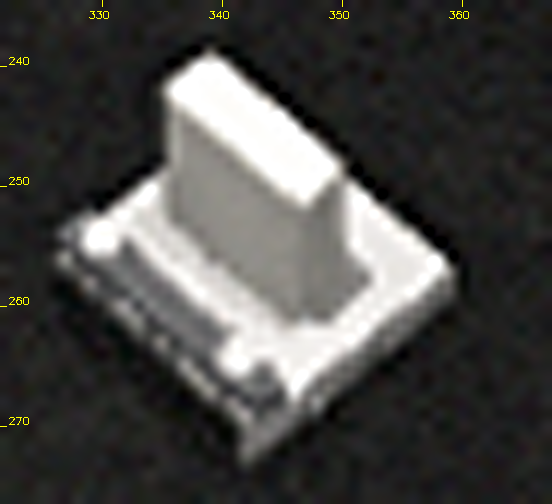

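View pics/d.png

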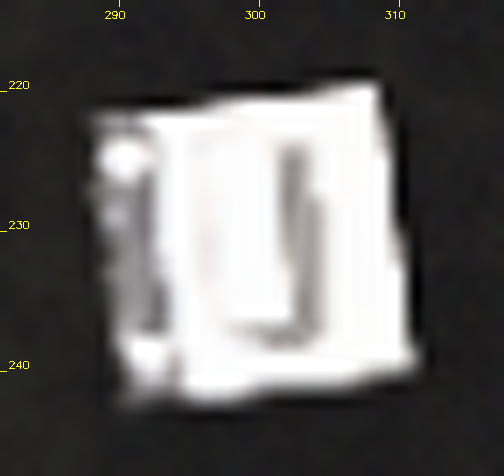

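```bash
cat > fit.py <<'E'
from h import *
from scipy.optimize import least_squares
import pickle,sys
s=ctrl.snapshot("scene");t=ctrl.snapshot("top")
pickle.dump(({k:s[k] for k in s},{k:t[k] for k in t}),open("cams.pkl","wb"))
h=.033
loc=lambda a,b:[-.09+a*h,b*h,.003]
S=[(loc(1,-1),(258.8,206.6)),(loc(-1,-1),(282.4,219.1)),(loc(1,1),(239.5,225.6)),([-.2,0,.047],(292,229.5))]
T=[(loc(1,1),(242.8,157)),(loc(1,-1),(268.7,148.3)),(loc(-1,-1),(277,172.5)),(loc(-1,1),(251.5,181.2))]
def P(p,l):
    l=np.atleast_2d(l);c,q=np.cos(p[2]),np.sin(p[2])
    return np.c_[p[0]+c*l[:,0]-q*l[:,1],p[1]+q*l[:,0]+c*l[:,1],p[3]+l[:,2]]
def res(p,S=S,T=T):
    r=[]
    for cam,L in((s,S),(t,T)):
        if L:r.append((proj(cam,P(p,[a for a,_ in L]))-[b for _,b in L]).ravel())
    return np.concatenate(r)
z0=.033
f=lambda p:res([*p,z0])
m=least_squares(f,[.7,.3,.3]);print("hinge",m.x.round(4),f(m.x).round(1))
H=[*m.x,z0]
# sled: top face corners z=.014..; x toward bar
k=lambda a,b,z:[a*.025,b*.025,z]
Sx=lambda u,v:(u/12+322-.5,v/12+235-.5)
Tx=lambda u,v:(u/14+282-.5,v/14+214-.5)
zt=.017 if len(sys.argv)<2 else float(sys.argv[1])
# fin top corners
SS=[([.006,.017,.054],Sx(168,92)),([-.006,.017,.054],Sx(208,52)),([-.006,-.017,.054],Sx(342,165)),([.006,-.017,.054],Sx(305,205)),
 (k(-1,-1,.014),Sx(450,262)),(k(1,-1,0),Sx(245,465))]
TT=[(k(-1,1,.014),Tx(378,85)),(k(-1,-1,.014),Tx(412,362))]
# y sign: determine by trial
best=None
for sg in(1,-1):
  A=[([a[0],sg*a[1],a[2]],b) for a,b in SS];B=[([a[0],sg*a[1],a[2]],b) for a,b in TT]
  for y0 in(0,1.57,3.1,-1.57):
    g=lambda p:res([*p,0],A,B)
    q=least_squares(g,[.55,.2,y0])
    if best is None or q.cost<best[0]:best=(q.cost,q.x,g(q.x),sg)
print("sled",best[3],best[1].round(4),best[2].round(1))
# index
d=(372/7+205-.5,388/7+180-.5)
def idx(d):
    o,v=ray(s,d);c,q=np.cos(H[2]),np.sin(H[2]);Ri=np.array([[c,q,0],[-q,c,0],[0,0,1]])
    ol=Ri@(o-np.array(H[0:2]+[z0]));vl=Ri@v;p=ol+vl*(.067-ol[1])/vl[1]
    return p,np.hypot(p[0],p[2]),np.arctan2(p[2],-p[0])
print(idx(d))
np.savez("fit.npz",H=H,sled=best[1])
im=s["image"].copy();
E
python3 fit.py
```

```text
hinge [0.6191 0.4171 0.3191] [-0.3 -0.3 -1.   0.9 -1.5 -0.5  6.7  4.6  0.2 -2.6  0.1 -1.6 -0.6 -0.9
 -1.  -1.7]
sled -1 [ 0.3715  0.2872 -4.5754] [-0.7 -0.4  0.2 -0.2  0.7  0.2 -0.5  0.1  0.3  0.6  0.   1.2  0.4 -0.8
  0.5 -0.4]
(array([-0.15459259,  0.067     ,  0.07950647]), np.float64(0.1738394276499671), np.float64(0.47501949303182867))
```

```bash
sed -i 's/(292,229.5)/(301.3,230.3)/' fit.py
cat >> fit.py <<'E'
from scipy.spatial.transform import Rotation
def W(l):return P(H,l)
for i,(cam,x0,y0,x1,y1,f) in enumerate([(s,205,165,375,285,4.6),(t,222,118,322,248,4.6)]):
    a=cv2.resize(cam["image"][y0:y1,x0:x1],None,fx=f,fy=f,interpolation=2)
    def D(w,c,cl=True):
        q=((proj(cam,w)+.5-[x0,y0])*f).astype(int);cv2.polylines(a,[q],cl,c,1)
    D(W([loc(1,1),loc(1,-1),loc(-1,-1),loc(-1,1)]),(0,0,255))
    D(W([[0,.04,.003],[0,-.04,.003],[-.18,-.04,.003],[-.18,.04,.003]]),(0,180,0))
    D(W([[-.2,.023,.047],[-.2,-.023,.047]]),(255,0,255),False)
    th=np.linspace(.0,.6,13);D(W([[-.158*np.cos(q),.067,.158*np.sin(q)] for q in th]),(255,255,0),False)
    for q in np.arange(0,.61,.1):D(W([[-r*np.cos(q),.065,r*np.sin(q)] for r in(.130,.172)]),(255,128,0),False)
    Q=[*best[1],0]
    D(P(Q,[k(1,1,0),k(1,-1,0),k(-1,-1,0),k(-1,1,0)]),(0,0,255));D(P(Q,[k(1,1,.014),k(1,-1,.014),k(-1,-1,.014),k(-1,1,.014)]),(0,160,255))
    D(P(Q,[[.006,.017,.054],[.006,-.017,.054],[-.006,-.017,.054],[-.006,.017,.054]]),(255,0,0))
    cv2.imwrite(f"pics/fit{i}_{sys.argv[1]}.png",a)
E
python3 fit.py 1
```

```text
hinge [0.6148 0.4205 0.3792] [-0.4  0.2  0.1  0.3 -0.2  0.9  0.8  2.   0.4 -0.6 -0.3 -1.1  0.6 -0.9
  0.7 -0.3]
sled -1 [ 0.3715  0.2872 -4.5754] [-0.7 -0.4  0.2 -0.2  0.7  0.2 -0.5  0.1  0.3  0.6  0.   1.2  0.4 -0.8
  0.5 -0.4]
(array([-0.14286498,  0.067     ,  0.07128455]), np.float64(0.15966179617164702), np.float64(0.46281883820651903))
```

View pics/fit0_1.png

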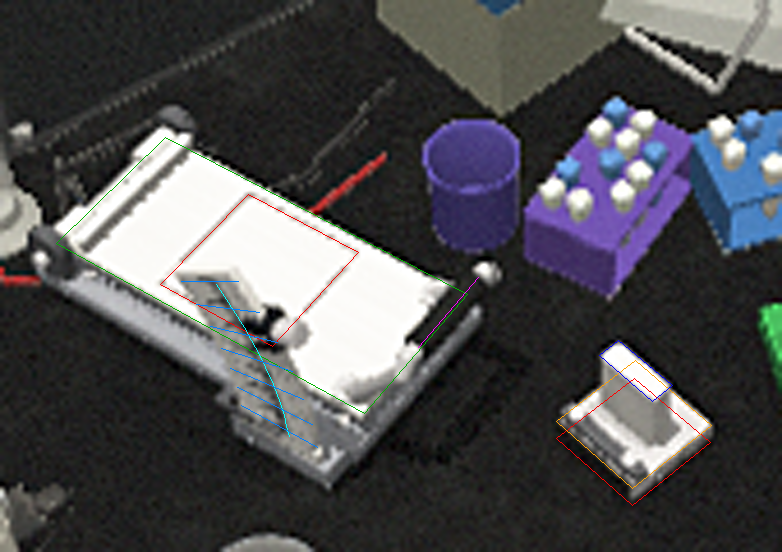

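View pics/fit1_1.png

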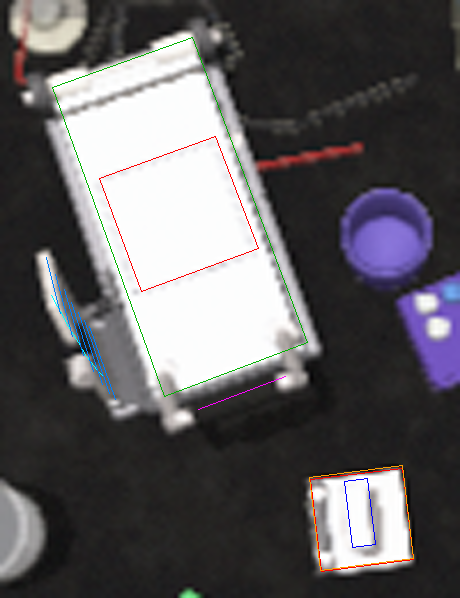

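```bash
cat > go.py <<'E'
from h import *
import sys
def rel(target,yaw,o=None):
    o=o or ctrl.get_obs();M=R.from_rotvec(o["tcp_rot"]).as_matrix()
    d=M.T@(np.array(target)-o["position"])*1000
    a=np.arctan2(M[1,0],M[0,0]); # tool x yaw ; turn about tool z(down) is -world
    t=-(np.degrees(yaw-a));t=(t+90)%180-90
    return d.round(1),round(t,1),round(np.degrees(a),1)
E
python3 - <<'E'
from go import *
o=ctrl.get_obs();print(R.from_rotvec(o["tcp_rot"]).as_matrix().round(3),o["position"])
for p in([.5,-.15,.25],[.3715,.2872,.15]):print(rel(p,1.708))
E
```

```text
[[ 0.401 -0.916  0.   ]
 [-0.916 -0.401  0.   ]
 [-0.    -0.    -1.   ]] [ 0.26080336 -0.59538527  0.25630865]
(array([-312. , -397.8,    6.3]), np.float64(15.8), np.float64(-66.3))
(array([-764. , -455.5,  106.3]), np.float64(15.8), np.float64(-66.3))
```

Request:
move_arm(
  moves=[
    [[-30,-45,0],-8],
    [[-70,-95,0],-18],
    [[-110,-145,0],-28],
    [[-150,-195,0],-38],
    [[-190,-245,0],-48],
    [[-230,-295,0],-58],
    [[-270,-345,0],-68],
    [[-310,-395,0],-78],
  ],
  gripper=60,
)

```text
time_s: 2.3
position: [0.4942, -0.1609, 0.2567]
tcp_rot: [3.124, 0.327, 0.002]
wrist_force: [1.1, 0.0, 0.5]
width: 0.0602
```

Run:
```python
from go import *
o=ctrl.get_obs();print(o["position"],o["time_s"],o["width"],o["qpos"].round(2))
print(rel([.3715,.2872,.15],1.708))
M=R.from_rotvec(o["tcp_rot"]).as_matrix();print(M.T@(np.array([.5,-.15,.25])-o["position"])*1000)
```

```text
[ 0.49419586 -0.16089987  0.25673378] 2.3 0.06020117785306293 [ 0.52  0.46 -0.37  1.87  0.22  0.85  0.25]
(array([ -27.3, -463.9,  106.3]), np.float64(-85.9), np.float64(12.0))
[ 7.92960165 -9.46693488  6.73330684]
```

Request:
move_arm(
  moves=[
    [[-3,-58,0],-10.5],
    [[-7,-118,0],-21],
    [[-10,-178,0],-31.5],
    [[-13,-238,0],-42],
    [[-17,-298,0],-52.5],
    [[-20,-358,20],-63],
    [[-24,-418,40],-74],
    [[-27,-464,70],-84],
  ],
)

```text
time_s: 3.3
position: [0.3732, 0.2893, 0.1865]
tcp_rot: [2.102, 2.335, 0.005]
wrist_force: [1.1, 0.1, -0.6]
width: 0.0601
```

Run:
```python
from go import *
o=ctrl.get_obs();print(o["position"],o["time_s"],o["width"],o["qpos"].round(2))
print(rel([.3715,.2872,.048],1.708))
```

```text
[0.3731845  0.2893163  0.18646165] 3.3 0.060109287416458414 [-0.23  0.57 -0.72  2.06  0.58  0.71  0.36]
(array([ -2.2,  -2.3, 138.5]), np.float64(-1.8), np.float64(96.0))
```

Request:
move_arm(
  moves=[
    [[-1,-1,30],-1],
    [[-2,-2,65],-2],
    [[-2,-2,100],-2],
    [[-2,-2,125],-2],
    [[-2,-2,138],-2],
    [[-2,-2,138],-2],
  ],
)

```text
time_s: 4.05
position: [0.3712, 0.2843, 0.048]
tcp_rot: [2.068, 2.365, -0.001]
wrist_force: [0.3, 1.1, 0.5]
width: 0.0598
```

```bash
cat > look.py <<'E'
from h import *
import sys
# name x0 y0 x1 y1 f out
n,x0,y0,x1,y1,f,o=sys.argv[1:];x0,y0,x1,y1,f=map(int,(x0,y0,x1,y1,f))
s=ctrl.snapshot(n);a=cv2.resize(s["image"][y0:y1,x0:x1],None,fx=f,fy=f,interpolation=2);cv2.imwrite(f"pics/{o}.png",a);cv2.imwrite(f"pics/{o}_full.png",s["image"])
ob=ctrl.get_obs();print(ob["position"].round(4),ob["time_s"],ob["wrist_force"].round(1))
E
python3 look.py scene 300 190 430 290 6 g1
```

```text
[0.3715 0.2846 0.0486] 4.1 [ 0.1 -0.2  1.1]
```

View pics/g1.png

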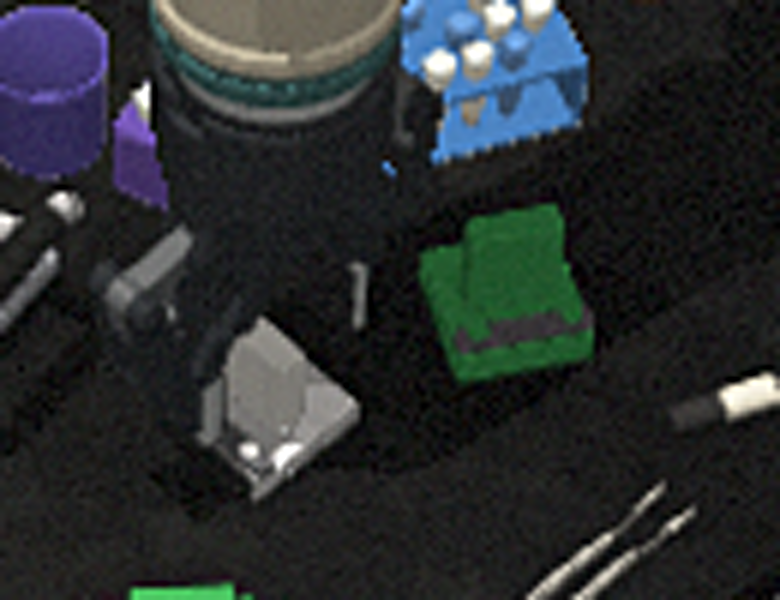

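The fin of the steel sled, crop (265,390), stands between the open fingers. I'll close on it.

Request:
move_arm(
  moves=[
    [[0,1,-2],0],
    [[0,1,-2],0],
    [[0,1,-2],0],
    [[0,1,-2],0],
    [[0,1,-2],0],
    [[0,1,-2],0],
  ],
  gripper=5,
  squeeze=40,
)

```text
time_s: 4.85
position: [0.3729, 0.2853, 0.0511]
tcp_rot: [2.068, 2.365, 0.004]
wrist_force: [-0.1, 1.3, 6.7]
width: 0.0117
```

Run:
```python
from go import *
o=ctrl.get_obs();F=np.load("fit.npz");H=F["H"];print(H)
c,q=np.cos(H[2]),np.sin(H[2])
M=R.from_rotvec(o["tcp_rot"]).as_matrix();print(o["position"],o["width"],np.degrees(np.arctan2(M[1,0],M[0,0])))
out=H[:2]-.09*np.array([c,q]);print(out)
print(rel([*out,.16],H[2]),rel([*out,.0865],H[2]))
```

```text
[0.61483452 0.42046259 0.37916295 0.033     ]
[0.37286628 0.28533988 0.05110364] 0.011682036022122031 97.6633509768823
[0.53122679 0.38714972]
(array([  79.9,  170.7, -108.5]), np.float64(75.9), np.float64(97.7)) (array([ 79.8, 170.6, -35. ]), np.float64(75.9), np.float64(97.7))
```

Request:
move_arm(
  moves=[
    [[0,0,-25],0],
    [[0,0,-75],0],
    [[0,0,-125],6],
    [[5,15,-145],16],
    [[20,45,-145],26],
    [[36,78,-145],36],
    [[52,111,-145],46],
    [[66,142,-145],56],
  ],
)

```text
time_s: 5.85
position: [0.5049, 0.3687, 0.1948]
tcp_rot: [2.939, 1.108, -0.002]
wrist_force: [-0.2, 0.1, -1.9]
width: 0.011
```

```bash
python3 look.py scene 180 130 370 270 4 g2
python3 - <<'E'
from go import *
H=np.load("fit.npz")["H"];c,q=np.cos(H[2]),np.sin(H[2]);out=H[:2]-.09*np.array([c,q])
print(rel([*out,.16],H[2]),ctrl.get_obs()["width"])
E
```

```text
[0.509  0.3715 0.1951] 5.9 [ 6.   4.2 -0.2]
(array([26.8,  2.8, 35.3]), np.float64(19.2), np.float64(41.0)) 0.011167136822367784
```

View pics/g2.png

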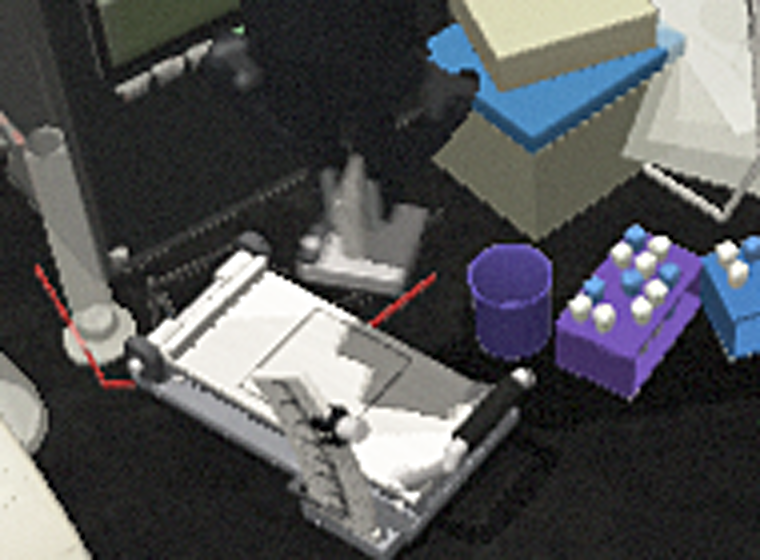

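Request:
move_arm(
  moves=[
    [[8,1,5],9],
    [[18,2,20],17],
    [[25,3,40],20],
    [[25,3,60],20],
    [[25,3,75],20],
    [[25,3,80],20],
    [[25,3,80],20],
  ],
)

```text
time_s: 6.78
position: [0.5248, 0.383, 0.1152]
tcp_rot: [3.086, 0.59, -0.001]
wrist_force: [-0.1, -0.1, -1.9]
width: 0.0114
```

```bash
python3 look.py scene 200 130 360 270 5 g3; python3 look.py top 200 100 340 240 5 g3t
python3 - <<'E'
from go import *
H=np.load("fit.npz")["H"];c,q=np.cos(H[2]),np.sin(H[2]);out=H[:2]-.09*np.array([c,q])
print(rel([*out,.0875],H[2]),ctrl.get_obs()["width"])
E
```

```text
[0.5251 0.3833 0.1157] 6.825 [ 0.5  0.8 -1.2]
[0.5253 0.3835 0.116 ] 6.875 [ 0.7  0.2 -1.8]
(array([ 6.8, -1.2, 28.5]), np.float64(-0.1), np.float64(21.7)) 0.011366952456080376
```

View pics/g3.png

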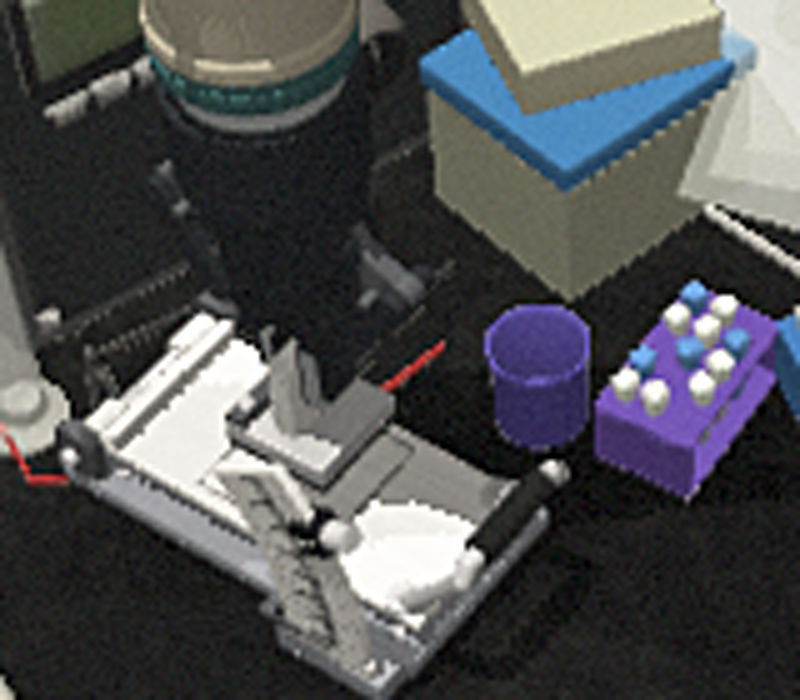

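View pics/g3t.png

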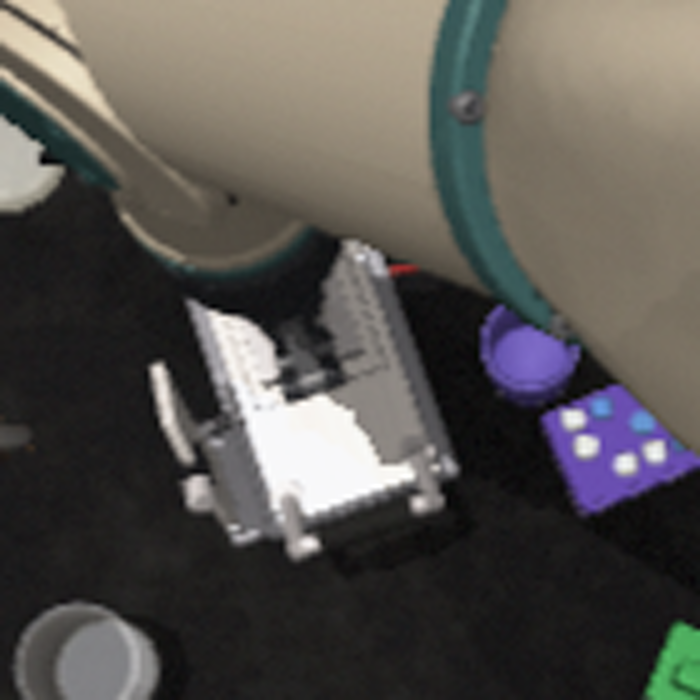

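Run:
```python
from go import *
import pickle
s,t=pickle.load(open("cams.pkl","rb"));H=np.load("fit.npz")["H"];c,q=np.cos(H[2]),np.sin(H[2])
ex=np.array([c,q]);ey=np.array([-q,c]);tc=np.array([.5252,.3834])
for nm,u,a,b,z in(("near-left bot",(322,487),-1,1,.065),("near-left top",(325,470),-1,1,.079),("near-right top",(393,405),-1,-1,.079),("left-far top",(232,413),1,1,.079)):
    uv=(200+u[0]/5-.5,130+u[1]/5-.5);w=onz(s,uv,z)[:2]-tc;w=np.array([w@ex,w@ey])*1000;print(nm,w.round(1),"-> centre off",(w-[25*a,25*b]).round(1))
```

```text
near-left bot [-21.5  23.3] -> centre off [ 3.5 -1.7]
near-left top [-25.1  23.7] -> centre off [-0.1 -1.3]
near-right top [-27.6 -19.3] -> centre off [-2.6  5.7]
left-far top [26.1 20.6] -> centre off [ 1.1 -4.4]
```

Request:
move_arm(
  moves=[
    [[2,0,3],0],
    [[4,-1,8],0],
    [[6,-1,14],0],
    [[7,-1,20],0],
    [[7,-1,24],0],
    [[7,-1,26],0],
    [[7,-1,27],0],
    [[7,-1,28],0],
  ],
)

```text
time_s: 7.88
position: [0.5312, 0.3868, 0.0875]
tcp_rot: [-3.085, -0.59, -0.001]
wrist_force: [-0.3, 0.1, -1.9]
width: 0.0111
```

```bash
python3 look.py scene 200 160 340 270 5 g4
python3 - <<'E'
from go import *
H=np.load("fit.npz")["H"];c,q=np.cos(H[2]),np.sin(H[2]);out=H[:2]-.09*np.array([c,q])
print(rel([*out,.0871],H[2]),ctrl.get_obs()["width"])
E
```

```text
[0.5311 0.3867 0.0873] 7.925 [ 0.9 -0.6 -1.7]
(array([ 0.3, -0.4,  0.2]), np.float64(-0.1), np.float64(21.7)) 0.0114055843202512
```

View pics/g4.png

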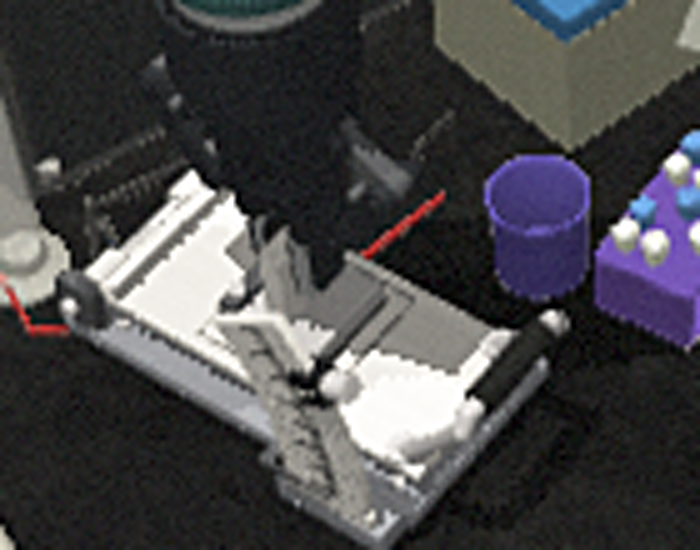

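Request:
move_arm(
  moves=[
    [[0,0,0.5],0],
    [[0,0,1],0],
    [[0,0,1.5],0],
    [[0,0,2],0],
    [[0,0,2],0],
  ],
)

```text
time_s: 8.55
position: [0.5312, 0.3867, 0.0871]
tcp_rot: [3.086, 0.59, 0.001]
wrist_force: [-3.5, -2.0, 10.1]
width: 0.0111
```

Request:
move_arm(
  moves=[
    [[0,0,-0.7],0],
    [[0,0,-1.4],0],
    [[0,0,-1.4],0],
  ],
)

```text
time_s: 8.93
position: [0.5312, 0.3868, 0.0872]
tcp_rot: [-3.086, -0.59, -0.0]
wrist_force: [-1.9, -2.0, 5.7]
width: 0.011
```

Request:
move_arm(
  moves=[
    [[0,0,0],0],
    [[0,0,0],0],
    [[0,0,0],0],
    [[0,0,-8],0],
    [[0,0,-30],0],
    [[0,0,-65],0],
    [[-30,0,-95],0],
    [[-75,0,-105],0],
  ],
  gripper=36,
)

```text
time_s: 9.93
position: [0.4624, 0.36, 0.1942]
tcp_rot: [-3.083, -0.588, -0.008]
wrist_force: [-0.4, 0.3, -0.9]
width: 0.0361
```

```bash
python3 look.py scene 200 160 330 270 6 g5; python3 look.py top 210 110 320 220 5 g5t
python3 - <<'E'
from go import *
H=np.load("fit.npz")["H"];c,q=np.cos(H[2]),np.sin(H[2]);b=H[:2]-.2*np.array([c,q])
print(b,rel([*b,.086],H[2]),ctrl.get_obs()["width"])
E
```

```text
[0.4546 0.3569 0.1941] 9.975 [-7.2 -4.   0. ]
[0.4571 0.3579 0.1935] 10.025 [ 0.6  0.3 -0.4]
[0.42903956 0.34643399] (array([-30.1,   0.2, 107.6]), np.float64(0.1), np.float64(21.8)) 0.035813851005491525
```

View pics/g5.png

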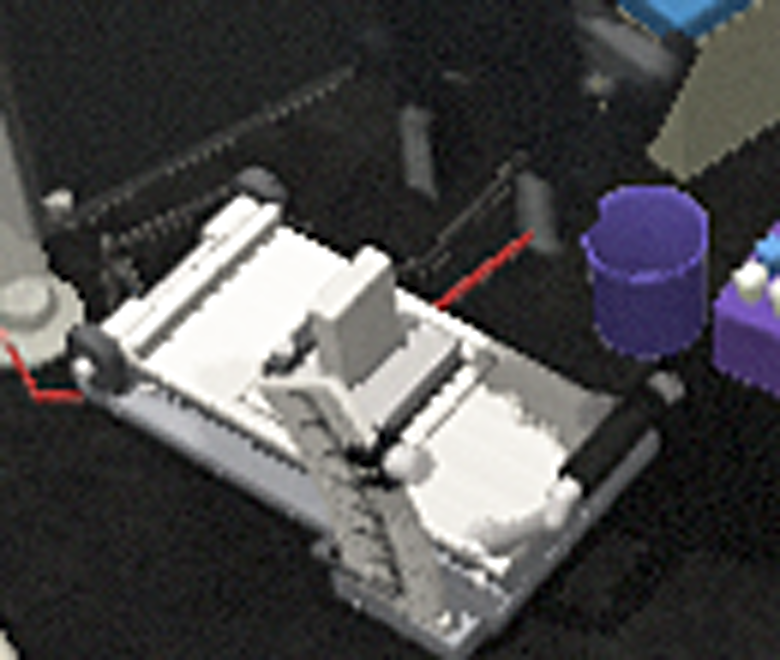

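View pics/g5t.png

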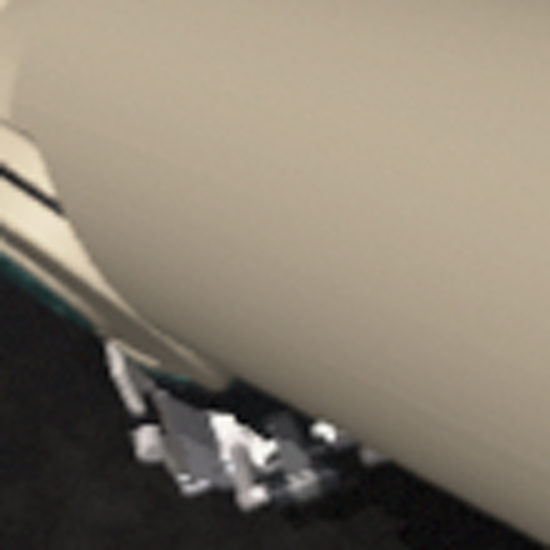

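Run:
```python
from go import *
import pickle
s,t=pickle.load(open("cams.pkl","rb"));H=np.load("fit.npz")["H"];c,q=np.cos(H[2]),np.sin(H[2])
ex=np.array([c,q]);ey=np.array([-q,c])
f=8;x0,y0,x1,y1=230,190,300,250
im=cv2.imread("pics/g5_full.png");a=cv2.resize(im[y0:y1,x0:x1],None,fx=f,fy=f,interpolation=2)
def D(l,col):
    l=np.array(l);w=np.c_[H[0]+l[:,:1]*c-l[:,1:2]*q,H[1]+l[:,:1]*q+l[:,1:2]*c,.033+l[:,2:]]
    cv2.polylines(a,[((proj(s,w)+.5-[x0,y0])*f).astype(int)],True,col,1)
sq=lambda h,z,cx=-.09,cy=0,hy=None:[[cx+h,cy+(hy or h),z],[cx+h,cy-(hy or h),z],[cx-h,cy-(hy or h),z],[cx-h,cy+(hy or h),z]]
D(sq(.033,.003),(0,0,255));D(sq(.025,.003),(0,160,0));D(sq(.025,.017),(255,0,0));D(sq(.006,.057,hy=.017),(255,0,255))
cv2.imwrite("pics/g5o.png",a)
```

```text
(no output)
```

View pics/g5o.png

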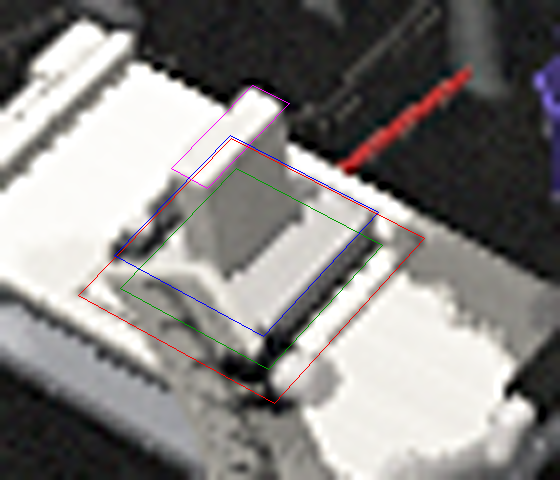

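Run:
```python
from go import *
import pickle
from scipy.optimize import least_squares
s,t=pickle.load(open("cams.pkl","rb"));H=np.load("fit.npz")["H"];b=H[:2]-.2*np.array([np.cos(H[2]),np.sin(H[2])])
f=lambda p:np.r_[proj(s,[*p[:3]])[0]-(302,232.6),proj(t,[*p[:3]])[0]-(272.5,204.4)]
m=least_squares(f,[.43,.35,.08]);print(m.x,m.fun)
f2=lambda p:f([*p,.08]);m=least_squares(f2,[.43,.35]);print(m.x,m.fun,b)
print(rel([*((m.x+b)/2),.086],H[2]))
```

```text
[0.42471231 0.34941409 0.08589359] [-0.05857638 -0.01133493  0.04937188  0.04708638]
[0.42686819 0.34861351] [-0.18982733  0.91400779  0.66893678 -0.54316801] [0.42903956 0.34643399]
(array([-30.7,  -1.3, 107.6]), np.float64(0.1), np.float64(21.8))
```

Request:
move_arm(
  moves=[
    [[-15,-1,5],0],
    [[-31,-1,20],0],
    [[-31,-1,40],0],
    [[-31,-1,65],0],
    [[-31,-1,88],0],
    [[-31,-1,102],0],
    [[-31,-1,108],0],
    [[-31,-1,108],0],
  ],
  gripper=60,
)

```text
time_s: 11.02
position: [0.4324, 0.3487, 0.0838]
tcp_rot: [-3.086, -0.59, -0.0]
wrist_force: [0.3, 0.9, 0.6]
width: 0.0601
```

```bash
python3 look.py scene 200 160 340 270 5 g6
python3 - <<'E'
from go import *
H=np.load("fit.npz")["H"]
print(rel([.428,.3475,.086],H[2]))
E
```

```text
[0.4325 0.3488 0.0842] 11.075 [-0.1 -0.5 -0.8]
(array([-4.7, -0.4, -1.8]), np.float64(-0.1), np.float64(21.7))
```

View pics/g6.png

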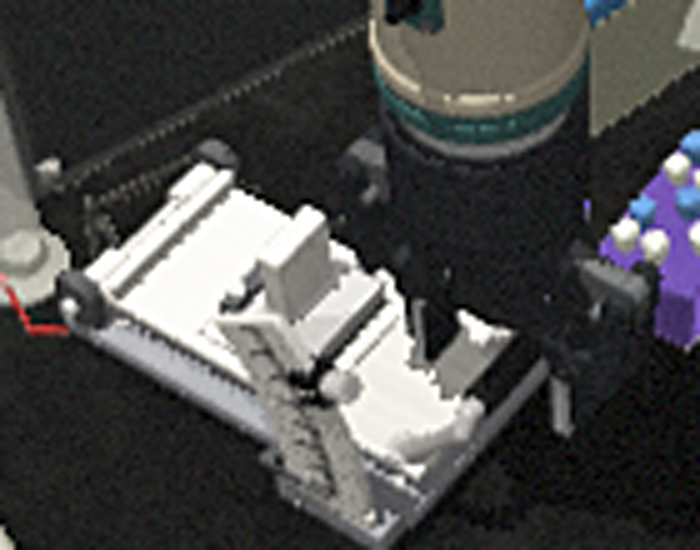

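Request:
move_arm(
  moves=[
    [[-2,0,-1],0],
    [[-5,0,-1],0],
    [[-5,0,-1],0],
    [[-5,0,-1],0],
    [[-5,0,-1],0],
    [[-5,0,-1],0],
    [[-5,0,-1],0],
  ],
  gripper=8,
  squeeze=30,
)

```text
time_s: 11.95
position: [0.4276, 0.3467, 0.0852]
tcp_rot: [-3.086, -0.589, -0.001]
wrist_force: [-0.5, -0.8, 6.6]
width: 0.0133
```

```bash
python3 look.py scene 200 160 340 270 5 g7;python3 -c "
from go import *
print(ctrl.get_obs()['width'])"
```

```text
[0.4276 0.3467 0.0852] 12.0 [-0.7 -1.1  6. ]
0.013215874796142625
```

View pics/g7.png

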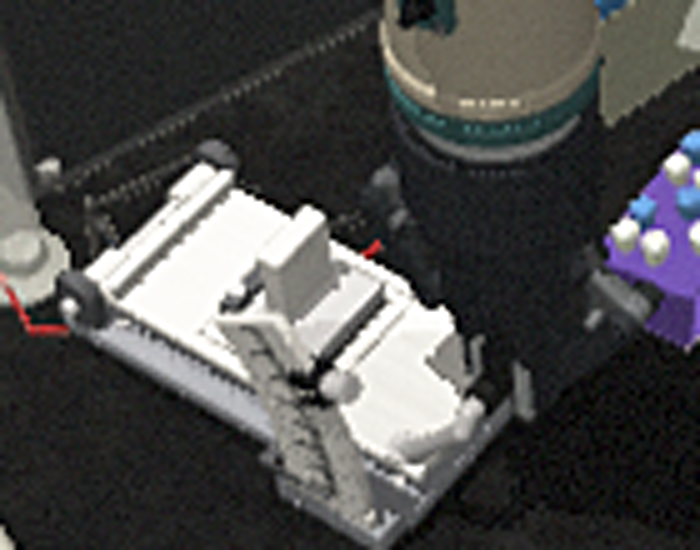

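```bash
cat > arc.py <<'E'
import numpy as np
r,p=np.hypot(.2,.047)*1000,np.arctan2(.047,.2)
def rows(th0,ths):
    return [[[round(float(r*(np.cos(p+th0)-np.cos(p+t))),1),0,round(float(-r*(np.sin(p+t)-np.sin(p+th0))),1)],0] for t in ths]
if __name__=="__main__":
    A=[.001,.004,.009,.017,.027,.039,.052,.065];print(rows(0,A))
    B=[.065+.013*i for i in range(1,9)];print(rows(.065,B))
    C=[.169+.013*i for i in range(1,9)];print(rows(.169,C))
    D=[.273+d for d in np.cumsum([.013,.013,.0125,.011,.009,.007,.004,.0015])];print(D[-1],rows(.273,D))
E
python3 arc.py
```

```text
[[[0.0, 0, -0.2], 0], [[0.2, 0, -0.8], 0], [[0.4, 0, -1.8], 0], [[0.8, 0, -3.4], 0], [[1.3, 0, -5.4], 0], [[2.0, 0, -7.8], 0], [[2.7, 0, -10.3], 0], [[3.5, 0, -12.9], 0]]
[[[0.8, 0, -2.5], 0], [[1.6, 0, -5.1], 0], [[2.5, 0, -7.6], 0], [[3.4, 0, -10.1], 0], [[4.3, 0, -12.6], 0], [[5.3, 0, -15.1], 0], [[6.3, 0, -17.6], 0], [[7.3, 0, -20.1], 0]]
[[[1.1, 0, -2.5], 0], [[2.1, 0, -4.9], 0], [[3.3, 0, -7.3], 0], [[4.4, 0, -9.7], 0], [[5.6, 0, -12.1], 0], [[6.8, 0, -14.5], 0], [[8.1, 0, -16.9], 0], [[9.3, 0, -19.2], 0]]
0.34400000000000003 [[[1.3, 0, -2.3], 0], [[2.6, 0, -4.6], 0], [[4.0, 0, -6.9], 0], [[5.1, 0, -8.8], 0], [[6.1, 0, -10.3], 0], [[6.9, 0, -11.6], 0], [[7.3, 0, -12.3], 0], [[7.5, 0, -12.5], 0]]
```

Request:
move_arm(
  moves=[
    [[0,0,-0.2],0],
    [[0.2,0,-0.8],0],
    [[0.4,0,-1.8],0],
    [[0.8,0,-3.4],0],
    [[1.3,0,-5.4],0],
    [[2.0,0,-7.8],0],
    [[2.7,0,-10.3],0],
    [[3.5,0,-12.9],0],
  ],
)

```text
time_s: 13.0
position: [0.4306, 0.3478, 0.0977]
tcp_rot: [3.085, 0.59, -0.001]
wrist_force: [0.1, 1.2, -4.5]
width: 0.0131
```

Request:
move_arm(
  moves=[
    [[0.8,0,-2.5],0],
    [[1.6,0,-5.1],0],
    [[2.5,0,-7.6],0],
    [[3.4,0,-10.1],0],
    [[4.3,0,-12.6],0],
    [[5.3,0,-15.1],0],
    [[6.3,0,-17.6],0],
    [[7.3,0,-20.1],0],
  ],
)

```text
time_s: 14.0
position: [0.4372, 0.3503, 0.1177]
tcp_rot: [3.085, 0.59, -0.002]
wrist_force: [-4.3, -0.4, -3.3]
width: 0.0132
```

Request:
move_arm(
  moves=[
    [[1.1,0,-2.5],0],
    [[2.1,0,-4.9],0],
    [[3.3,0,-7.3],0],
    [[4.4,0,-9.7],0],
    [[5.6,0,-12.1],0],
    [[6.8,0,-14.5],0],
    [[8.1,0,-16.9],0],
    [[9.3,0,-19.2],0],
  ],
)

```text
time_s: 15.0
position: [0.4454, 0.3534, 0.1369]
tcp_rot: [3.084, 0.59, -0.003]
wrist_force: [-5.9, -2.7, -1.0]
width: 0.0129
```

Request:
move_arm(
  moves=[
    [[1.3,0,-2.3],0],
    [[2.6,0,-4.6],0],
    [[4.0,0,-6.9],0],
    [[5.1,0,-8.8],0],
    [[6.1,0,-10.3],0],
    [[6.9,0,-11.6],0],
    [[7.3,0,-12.3],0],
    [[7.5,0,-12.5],0],
  ],
)

```text
time_s: 16.0
position: [0.4519, 0.3559, 0.1494]
tcp_rot: [3.084, 0.59, -0.004]
wrist_force: [-7.1, -2.5, 0.7]
width: 0.0126
```

```bash
python3 look.py scene 210 170 320 260 7 r1;python3 -c "
from go import *
o=ctrl.get_obs();print(o['width'],np.degrees(R.from_rotvec(o['tcp_rot']).as_euler('xyz')));H=np.load('fit.npz')['H']
z=o['position'][2]-.0852;print('theta',np.arcsin((.047+z)/.20545)-.2308)"
```

```text
[0.4519 0.3559 0.1495] 16.05 [-7.1 -2.9 -0.6]
0.012941323194916038 [1.79926246e+02 1.74399392e-01 2.16530908e+01]
theta 0.3414258953478052
```

View pics/r1.png

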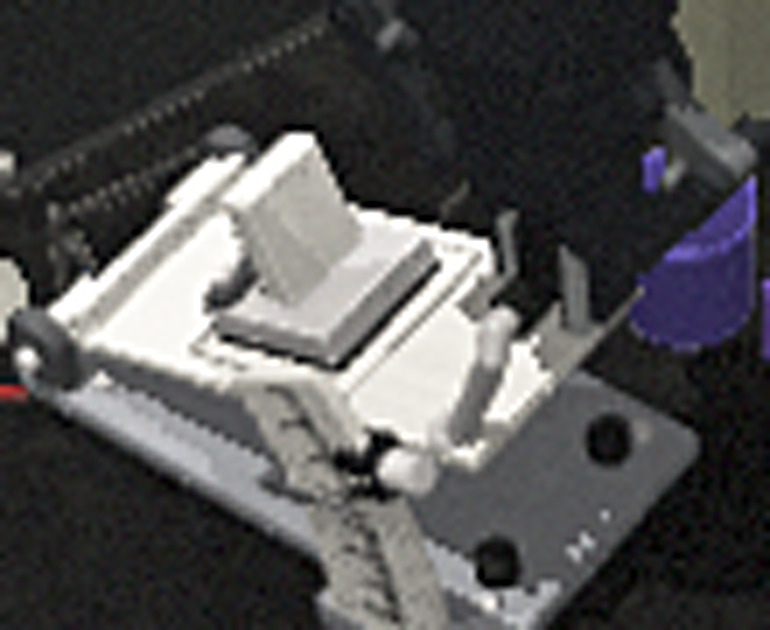

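```bash
cat > zoom.py <<'E'
from go import *
import pickle,sys
s,t=pickle.load(open("cams.pkl","rb"));H=np.load("fit.npz")["H"];c,q=np.cos(H[2]),np.sin(H[2])
def W(l):
    l=np.array(l,float);return np.c_[H[0]+l[:,0]*c-l[:,1]*q,H[1]+l[:,0]*q+l[:,1]*c,.033+l[:,2]]
f=16;x0,y0,x1,y1=242,216,282,252
im=cv2.imread(sys.argv[1]);a=cv2.resize(im[y0:y1,x0:x1],None,fx=f,fy=f,interpolation=cv2.INTER_CUBIC);b=a.copy()
for th in map(float,sys.argv[3:]):
    pp=W([[-r*np.cos(th),.067,r*np.sin(th)] for r in(.130,.158,.172)])
    P=((proj(s,pp)+.5-[x0,y0])*f).astype(int);cv2.polylines(b,[P],False,(0,0,255),1);cv2.circle(b,P[1].tolist(),4,(0,255,0),1);print(th,proj(s,pp)[1].round(1))
cv2.imwrite(sys.argv[2]+".png",a);cv2.imwrite(sys.argv[2]+"o.png",b)
E
python3 zoom.py pics/r1_full.png pics/r1z .341 .44 .463
```

```text
0.341 [261.1 242. ]
0.44 [257.9 236.2]
0.463 [257.1 234.8]
```

View pics/r1z.png

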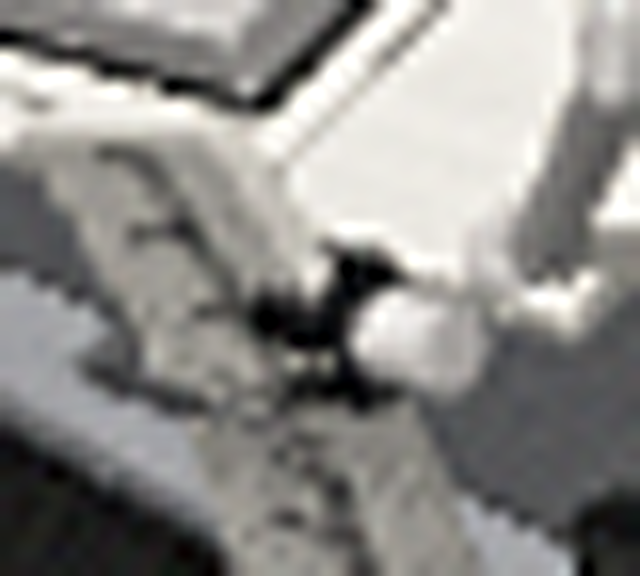

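View pics/r1zo.png

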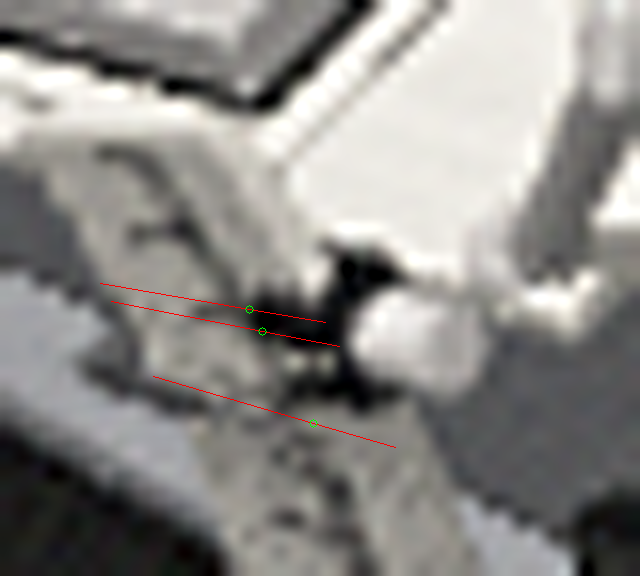

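Run:
```python
import cv2,numpy as np
ims=[cv2.imread(f"pics/{n}.png") for n in("scene0","g5_full","g7_full","r1_full")]
f=18;x0,y0,x1,y1=248,222,270,246
t=[cv2.resize(i[y0:y1,x0:x1],None,fx=f,fy=f,interpolation=cv2.INTER_NEAREST)[:,:396] for i in (ims[0],ims[3])]
a=np.hstack(t)
for y in range(y0,y1,2):cv2.putText(a,str(y),(0,int((y-y0+.7)*f)),0,.35,(0,0,255),1)
for x in range(x0,x1,2):cv2.putText(a,str(x),(int((x-x0)*f),10),0,.35,(0,0,255),1)
cv2.imwrite("pics/nn.png",a)
```

```text
(no output)
```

View pics/nn.png

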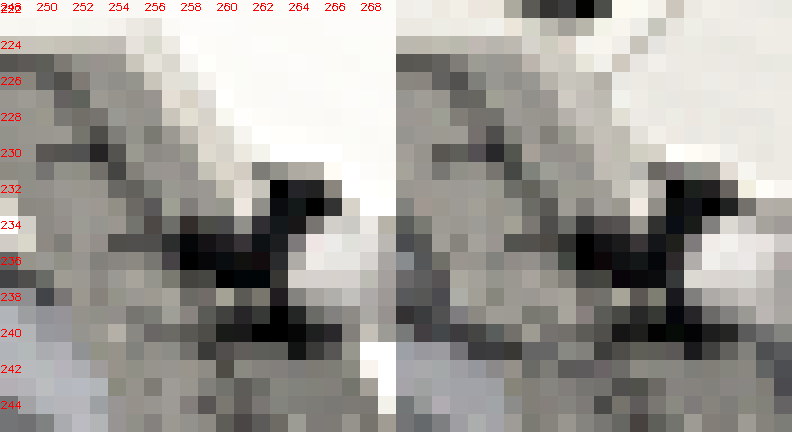

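Run:
```python
from go import *
import pickle
s,t=pickle.load(open("cams.pkl","rb"));H=np.load("fit.npz")["H"];c,q=np.cos(H[2]),np.sin(H[2])
def W(l):
    l=np.array(l,float);return np.c_[H[0]+l[:,0]*c-l[:,1]*q,H[1]+l[:,0]*q+l[:,1]*c,.033+l[:,2]]
im=np.mean([cv2.imread(f"pics/{n}.png").astype(float) for n in("scene0","g4_full","g5_full","g6_full","g7_full")],0).clip(0,255).astype(np.uint8)
f=13;x0,y0,x1,y1=236,220,278,264
a=cv2.resize(im[y0:y1,x0:x1],None,fx=f,fy=f,interpolation=cv2.INTER_CUBIC)
for y in range(y0,y1,4):cv2.putText(a,str(y),(0,int((y-y0+.7)*f)),0,.35,(0,0,255),1)
for x in range(x0,x1,4):cv2.putText(a,str(x),(int((x-x0)*f),10),0,.35,(0,0,255),1)
cv2.imwrite("pics/avg.png",a)
for d in range(0,35,5):
    th=np.radians(d);print(d,proj(s,W([[-r*np.cos(th),.065,r*np.sin(th)] for r in(.13,.140,.150,.158,.172)])).round(1).tolist())
def idx(d,Y=.067):
    o,v=ray(s,d);Ri=np.array([[c,q,0],[-q,c,0],[0,0,1]])
    ol=Ri@(o-np.array([H[0],H[1],.033]));vl=Ri@v;p=ol+vl*(Y-ol[1])/vl[1]
    return np.hypot(p[0],p[2]).round(4),np.arctan2(p[2],-p[0]).round(3)
for d in((257,235.5),(256.8,235.2),(257,235),(257.5,236)):print(d,idx(d))
sn=ctrl.snapshot("scene")
for n in("index_mark","pointer_tip","index"):
    for r in ctrl.trace(sn,n):print(n,r["point"],round(r["conf"],2),int(r["mask"].sum()))
```

```text
0 [[257.1, 252.7], [260.9, 254.9], [264.8, 257.0], [267.9, 258.8], [273.4, 261.9]]
5 [[256.3, 249.3], [260.1, 251.3], [264.0, 253.2], [267.1, 254.7], [272.5, 257.5]]
10 [[255.1, 245.8], [258.9, 247.4], [262.6, 249.0], [265.7, 250.4], [271.1, 252.7]]
15 [[253.5, 242.0], [257.2, 243.3], [260.9, 244.6], [263.8, 245.7], [269.1, 247.7]]
20 [[251.6, 238.0], [255.1, 239.0], [258.6, 240.0], [261.5, 240.8], [266.6, 242.3]]
25 [[249.2, 233.8], [252.5, 234.5], [255.9, 235.2], [258.7, 235.7], [263.5, 236.7]]
30 [[246.5, 229.6], [249.6, 229.9], [252.8, 230.2], [255.4, 230.5], [260.0, 230.9]]
(257, 235.5) (np.float64(0.1564), np.float64(0.45))
(256.8, 235.2) (np.float64(0.1563), np.float64(0.455))
(257, 235) (np.float64(0.1574), np.float64(0.459))
(257.5, 236) (np.float64(0.1571), np.float64(0.442))
pointer_tip [271.4, 217.0] 0.63 1111
index [265.6, 237.8] 0.51 57
```

View pics/avg.png

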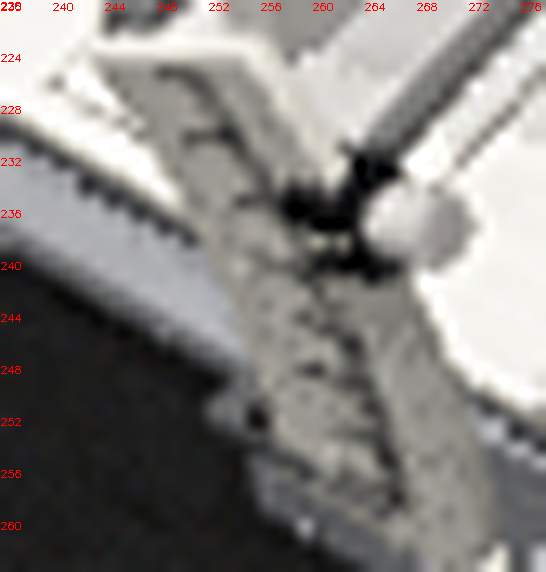

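Run:
```python
from go import *
import pickle
s,t=pickle.load(open("cams.pkl","rb"));H=np.load("fit.npz")["H"];c,q=np.cos(H[2]),np.sin(H[2])
def W(l):
    l=np.array(l,float);return np.c_[H[0]+l[:,0]*c-l[:,1]*q,H[1]+l[:,0]*q+l[:,1]*c,.033+l[:,2]]
im=np.mean([cv2.imread(f"pics/{n}.png").astype(float) for n in("scene0","g4_full","g5_full","g6_full","g7_full")],0).clip(0,255).astype(np.uint8)
f=18;x0,y0,x1,y1=250,226,272,248;out=[]
for th in(.415,.455):
    a=cv2.resize(im[y0:y1,x0:x1],None,fx=f,fy=f,interpolation=cv2.INTER_CUBIC)
    def D(l,col,cl=False):
        w=W([[-r*np.cos(th)-z*np.sin(th)*-1,y,r*np.sin(th)+z*np.cos(th)] for r,z,y in l]);cv2.polylines(a,[((proj(s,w)+.5-[x0,y0])*f).astype(int)],cl,col,1)
    D([(.158,0,.067),(.166,.005,.067),(.166,-.005,.067)],(0,0,255),True)
    D([(.164,.008,.069),(.178,.008,.069),(.178,-.008,.069),(.164,-.008,.069)],(255,0,0),True)
    D([(.164,.008,.056),(.178,.008,.056),(.178,-.008,.056)],(255,120,0))
    D([(.178,0,.0625),(.190,0,.0625)],(0,200,0))
    out.append(a)
cv2.imwrite("pics/hyp.png",np.hstack(out))
```

```text
(no output)
```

View pics/hyp.png

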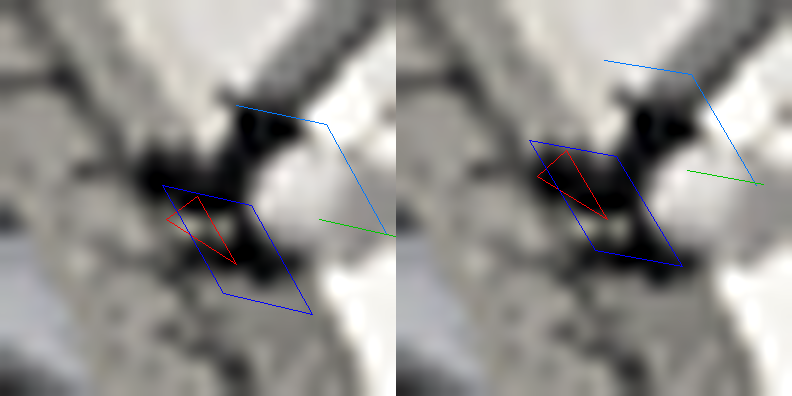

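```bash
python3 - <<'E'
from go import *
import pickle
from scipy.optimize import least_squares
s,t=pickle.load(open("cams.pkl","rb"));H=np.load("fit.npz")["H"];c,q=np.cos(H[2]),np.sin(H[2])
for us,ut in(((266.8,237.3),(239,198.3)),((266.8,236.8),(239.3,198))):
    f=lambda p:np.r_[proj(s,p)[0]-us,proj(t,p)[0]-ut]
    m=least_squares(f,[.45,.4,.1]);d=m.x-[H[0],H[1],.033];l=np.array([d[0]*c+d[1]*q,-d[0]*q+d[1]*c,d[2]])
    print(l.round(4),m.fun.round(2),np.hypot(l[0],l[2]),np.arctan2(l[2],-l[0]))
E
python3 - <<'E'
import cv2
a=cv2.imread("pics/top0.png")[165:215,222:272];cv2.imwrite("pics/tq.png",cv2.resize(a,None,fx=11,fy=11,interpolation=cv2.INTER_CUBIC))
E
```

```text
[-0.1676  0.0676  0.0818] [ 0.29  0.07 -0.25 -0.24] 0.18651354914367357 0.45405339798365113
[-0.1672  0.0668  0.0821] [ 0.35  0.08 -0.3  -0.29] 0.18623672862573543 0.4566184151083081
```

View pics/tq.png

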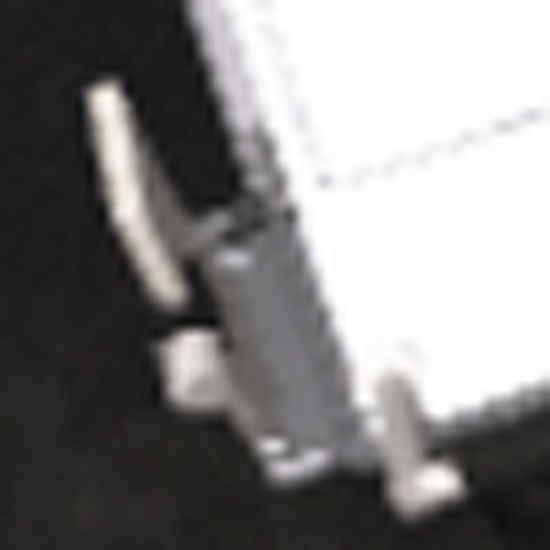

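```bash
python3 -c "
from arc import *
print(rows(.344,.344+np.cumsum([.002,.005,.008,.010,.010,.008,.004,.002])))"
```

```text
[[[0.2, 0, -0.3], 0], [[0.8, 0, -1.2], 0], [[1.7, 0, -2.6], 0], [[2.8, 0, -4.3], 0], [[4.0, 0, -6.0], 0], [[5.0, 0, -7.3], 0], [[5.4, 0, -8.0], 0], [[5.7, 0, -8.3], 0]]
```

Request:
move_arm(
  moves=[
    [[0.2,0,-0.3],0],
    [[0.7,0,-1.2],0],
    [[1.6,0,-2.6],0],
    [[2.6,0,-4.3],0],
    [[3.7,0,-6.0],0],
    [[4.6,0,-7.3],0],
    [[5.0,0,-8.0],0],
    [[5.3,0,-8.3],0],
  ],
)

```text
time_s: 17.25
position: [0.4569, 0.3578, 0.1577]
tcp_rot: [3.084, 0.59, -0.004]
wrist_force: [-6.7, -2.4, 0.5]
width: 0.0128
```

```bash
python3 look.py scene 210 150 320 240 7 r2;python3 look.py scene 210 150 320 240 7 r2b;python3 look.py scene 210 150 320 240 7 r2c;python3 -c "
from go import *
o=ctrl.get_obs()
z=o['position'][2]-.0852;print('theta',np.arcsin((.047+z)/.20545)-.2308,o['wrist_force'])
cv2.imwrite('pics/r2avg.png',np.mean([cv2.imread(f'pics/r2{k}_full.png').astype(float) for k in('','b','c')],0))"
python3 zoom.py pics/r2avg.png pics/r2z .39 .42 .455
```

```text
[0.4569 0.3577 0.1577] 17.3 [-6.5 -3.   1.1]
[0.4569 0.3577 0.1577] 17.35 [-6.4 -2.7  1.1]
[0.4569 0.3578 0.1577] 17.4 [-7.5 -2.4  0.9]
theta 0.39017267481636386 [-7.45377245 -2.44671357  0.87575193]
0.39 [259.6 239.1]
0.42 [258.6 237.4]
0.455 [257.4 235.3][ WARN:0@0.526] global loadsave.cpp:1063 imwrite_ Unsupported depth image for selected encoder is fallbacked to CV_8U.
```

View pics/r2z.png

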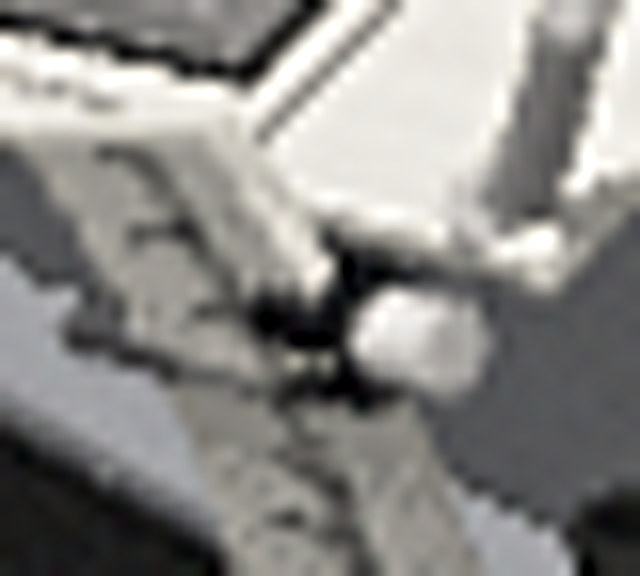

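View pics/r2zo.png

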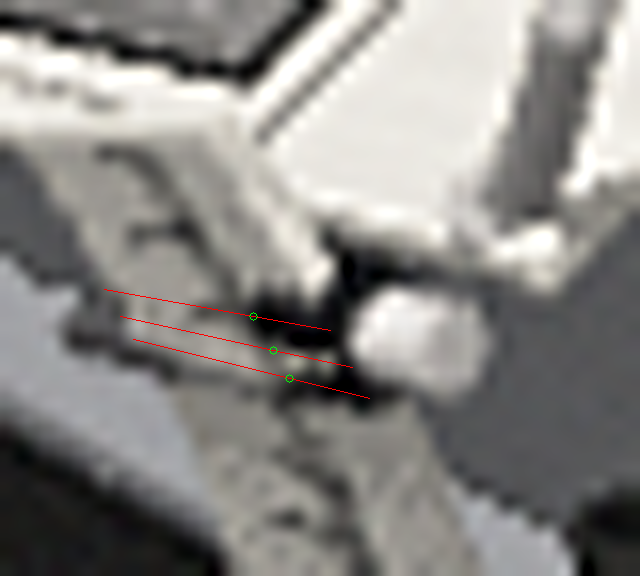

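```bash
python3 -c "
from arc import *
print(rows(.395,.395+np.cumsum([.002,.005,.008,.009,.008,.005,.002,.001])))"
```

```text
[[[0.2, 0, -0.3], 0], [[0.8, 0, -1.2], 0], [[1.8, 0, -2.5], 0], [[2.9, 0, -4.0], 0], [[3.9, 0, -5.3], 0], [[4.6, 0, -6.1], 0], [[4.8, 0, -6.4], 0], [[4.9, 0, -6.6], 0]]
```

Request:
move_arm(
  moves=[
    [[0.2,0,-0.3],0],
    [[0.8,0,-1.2],0],
    [[1.7,0,-2.5],0],
    [[2.7,0,-4.0],0],
    [[3.7,0,-5.3],0],
    [[4.4,0,-6.1],0],
    [[4.6,0,-6.4],0],
    [[4.7,0,-6.6],0],
  ],
)

```text
time_s: 18.4
position: [0.4612, 0.3594, 0.1643]
tcp_rot: [3.084, 0.59, -0.005]
wrist_force: [-6.4, -3.4, 0.3]
width: 0.0129
```

```bash
cat > shots.sh <<'E'
for k in a b c; do python3 look.py scene 210 150 320 240 7 $1$k; done
python3 -c "
from go import *
o=ctrl.get_obs()
z=o['position'][2]-.0852;print('theta',np.arcsin((.047+z)/.20545)-.2308,o['wrist_force'])
cv2.imwrite('pics/$1avg.png',np.mean([cv2.imread(f'pics/$1{k}_full.png').astype(float) for k in 'abc'],0).astype(np.uint8))"
E
bash shots.sh r3; python3 zoom.py pics/r3avg.png pics/r3z .43 .455
```

```text
[0.4612 0.3594 0.1643] 18.45 [-6.2 -2.5  1.5]
[0.4612 0.3594 0.1643] 18.5 [-6.6 -3.4  1.1]
[0.4612 0.3594 0.1643] 18.55 [-6.8 -3.4  1.1]
theta 0.4302347445136804 [-6.76698552 -3.36082184  1.08519762]
0.43 [258.3 236.8]
0.455 [257.4 235.3]
```

View pics/r3z.png

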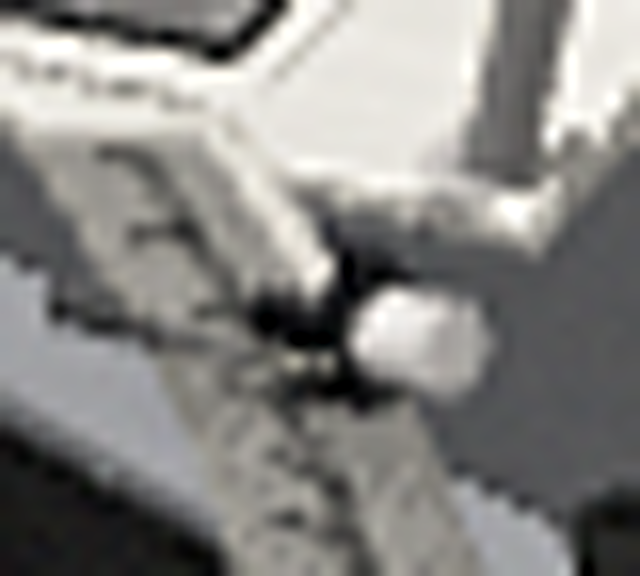

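View pics/r3zo.png

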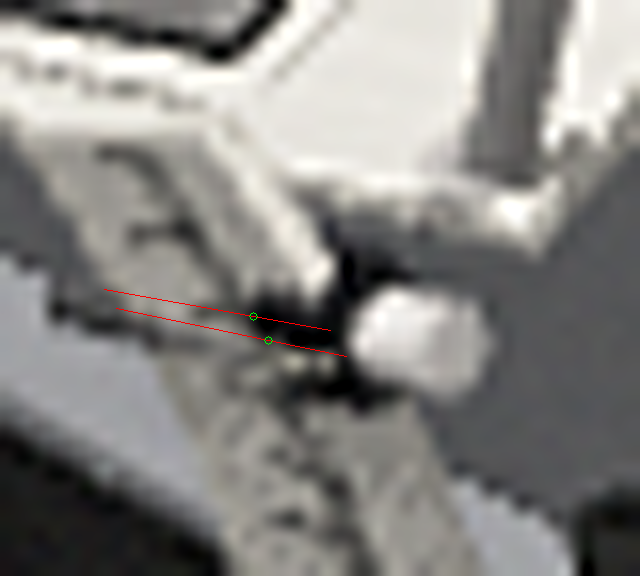

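Run:
```python
import cv2
im=cv2.imread("pics/r3avg.png");f=8;x0,y0,x1,y1=205,165,300,240
a=cv2.resize(im[y0:y1,x0:x1],None,fx=f,fy=f,interpolation=cv2.INTER_CUBIC)
for y in range(y0,y1,5):cv2.putText(a,str(y),(0,int((y-y0+.7)*f)),0,.3,(0,0,255),1)
for x in range(x0,x1,5):cv2.putText(a,str(x),(int((x-x0)*f),10),0,.3,(0,0,255),1)
cv2.imwrite("pics/r3p.png",a)
```

```text
(no output)
```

View pics/r3p.png

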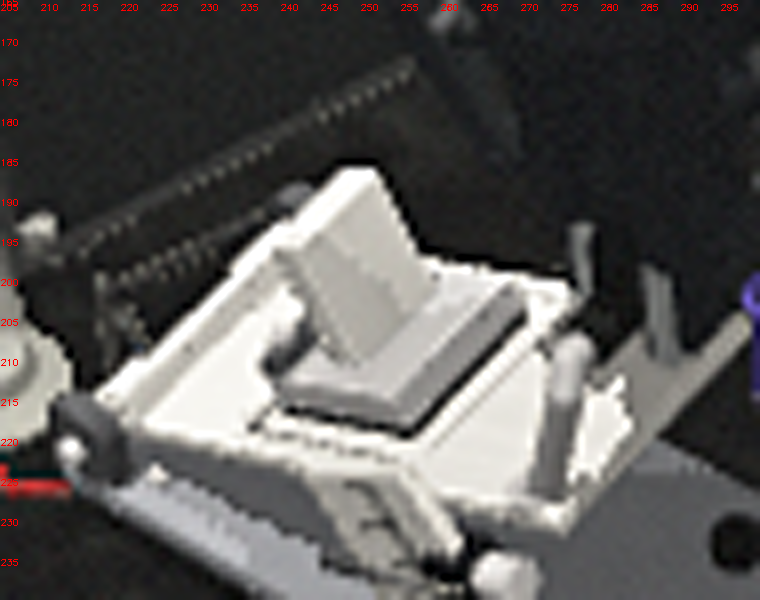

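```bash
cat > th.py <<'E'
from go import *
import pickle
from scipy.optimize import least_squares
s,t=pickle.load(open("cams.pkl","rb"));H=np.load("fit.npz")["H"]
def P(x,th,l):
    l=np.array(l,float);X=l[:,0]*np.cos(th)+l[:,2]*np.sin(th);Z=-l[:,0]*np.sin(th)+l[:,2]*np.cos(th)
    c,q=np.cos(x[2]),np.sin(x[2]);return np.c_[x[0]+X*c-l[:,1]*q,x[1]+X*q+l[:,1]*c,.033+Z]
h=.033
L=lambda a,b:[-.09+a*h,b*h,.003]
A0=[L(1,-1),L(-1,-1),L(1,1),[-.2,0,.047]];U0=[(258.8,206.6),(282.4,219.1),(239.5,225.6),(302,232.6)]
A1=[L(-1,1),L(1,1),L(-1,-1),[-.18,.04,.003]];U1=[(256.4,221.7),(235.75,218),(276.4,203),(275.1,230.1)]
f=lambda p:(proj(s,P(H,p[0],A1))-U1).ravel()
m=least_squares(f,[.43]);print("fixed H",m.x,m.fun.round(1))
g=lambda p:np.r_[(proj(s,P(p,0,A0))-U0).ravel(),(proj(s,P(p,p[3],A1))-U1).ravel()]
m=least_squares(g,[*H[:3],.43]);print("scene only",m.x.round(4),H[:3],m.fun.round(1))
x=m.x
for nm,xx in(("H",H),("sc",m.x)):
  for y in(.067,):
    print(nm,"tip",proj(s,P(xx,m.x[3],[[-.158,y,0],[-.13,y,0]])).round(2).tolist(), "ticks",[proj(s,P(xx,np.radians(d),[[-.146,.065,0]])).round(1).tolist() for d in(20,25,30)])
E
python3 th.py
```

```text
fixed H [0.40859271] [ 0.6  1.3 -0.   0.7  0.1 -0.6 -0.5 -0.7]
scene only [0.6163 0.4187 0.3661 0.4014] [0.61483452 0.42046259 0.37916295] [-0.  -0.3  0.2  0.  -0.2  0.2 -0.3 -0.3  0.5  1.2  0.1  0.1  0.4 -0.5
 -0.7 -0.5]
H tip [[259.22, 238.48], [249.56, 236.17]] ticks [[[257.2, 239.6]], [[254.6, 234.9]], [[251.5, 230.1]]]
sc tip [[258.68, 238.04], [249.14, 235.63]] ticks [[[256.7, 239.1]], [[254.1, 234.4]], [[251.1, 229.6]]]
```

Run:
```python
from go import *
import pickle
s,t=pickle.load(open("cams.pkl","rb"));H=np.load("fit.npz")["H"];c,q=np.cos(H[2]),np.sin(H[2])
def W(l):
    l=np.array(l,float);return np.c_[H[0]+l[:,0]*c-l[:,1]*q,H[1]+l[:,0]*q+l[:,1]*c,.033+l[:,2]]
im=cv2.imread("pics/top0.png");f=16;x0,y0,x1,y1=224,168,256,212
a=cv2.resize(im[y0:y1,x0:x1],None,fx=f,fy=f,interpolation=cv2.INTER_CUBIC);g=cv2.convertScaleAbs(a,alpha=2.0,beta=0);b=g.copy()
X=lambda w:((proj(t,W(w))+.5-[x0,y0])*f).astype(int)
for y in(.06,.065):
    cv2.polylines(b,[X([[-.172*np.cos(th),y,.172*np.sin(th)] for th in np.linspace(0,.635,20)])],False,(0,0,255),1)
for th in(.4,.45,.5,.55,.6,.635):cv2.polylines(b,[X([[-.172*np.cos(th),y,.172*np.sin(th)] for y in(.055,.07)])],False,(0,200,0),1)
cv2.imwrite("pics/tqo.png",np.hstack([g[:,:400],b[:,:400]])[:600])
```

```text
(no output)
```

View pics/tqo.png

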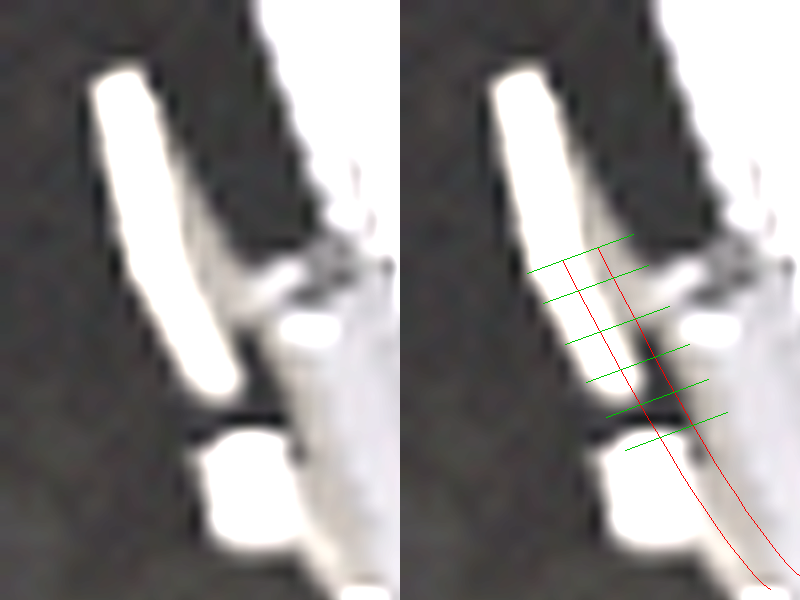

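Run:
```python
from go import *
import pickle
from scipy.optimize import least_squares
s,t=pickle.load(open("cams.pkl","rb"));H=np.load("fit.npz")["H"];c,q=np.cos(H[2]),np.sin(H[2])
for us in((266.8,237.2),(266.6,236.7)):
  for ut in((224+250/16-.5+1.55,168+488/16-.5-1.05),(224+250/16-.5+1.6,168+488/16-.5-1.6)):
    f=lambda p:np.r_[proj(s,p)[0]-us,proj(t,p)[0]-ut]
    m=least_squares(f,[.45,.4,.1]);d=m.x-[H[0],H[1],.033];l=np.array([d[0]*c+d[1]*q,-d[0]*q+d[1]*c,d[2]])
    print(l.round(4),m.fun.round(2),np.hypot(l[0],l[2]).round(4),np.arctan2(l[2],-l[0]).round(3))
```

```text
[-0.1645  0.064   0.0759] [ 0.43  0.1  -0.37 -0.36] 0.1812 0.432
[-0.1635  0.0635  0.0747] [ 0.27  0.06 -0.23 -0.22] 0.1798 0.428
[-0.1645  0.064   0.0773] [ 0.56  0.14 -0.48 -0.46] 0.1818 0.439
[-0.1635  0.0634  0.0761] [ 0.4   0.1  -0.34 -0.33] 0.1804 0.436
```

```bash
python3 -c "
from arc import *
print(rows(.41,.41+np.cumsum([.001,.002,.003,.004,.004,.003,.001])))"
```

```text
[[[0.1, 0, -0.2], 0], [[0.4, 0, -0.5], 0], [[0.7, 0, -1.0], 0], [[1.2, 0, -1.6], 0], [[1.7, 0, -2.3], 0], [[2.1, 0, -2.8], 0], [[2.2, 0, -2.9], 0]]
```

Request:
move_arm(
  moves=[
    [[0.1,0,-0.2],0],
    [[0.4,0,-0.5],0],
    [[0.7,0,-1.0],0],
    [[1.2,0,-1.6],0],
    [[1.7,0,-2.3],0],
    [[2.1,0,-2.8],0],
    [[2.2,0,-2.9],0],
    [[2.2,0,-2.9],0],
  ],
)

```text
time_s: 19.55
position: [0.4632, 0.3601, 0.1672]
tcp_rot: [3.083, 0.59, -0.005]
wrist_force: [-6.5, -2.8, 2.1]
width: 0.0131
```

```bash
bash shots.sh r4; python3 zoom.py pics/r4avg.png pics/r4z .405 .426 .436;python3 - <<'E'
import cv2
im=cv2.imread("pics/r4avg.png");f=8;x0,y0,x1,y1=205,165,300,240
a=cv2.resize(im[y0:y1,x0:x1],None,fx=f,fy=f,interpolation=cv2.INTER_CUBIC)
cv2.imwrite("pics/r4p.png",a)
E
```

```text
[0.4632 0.3601 0.1672] 19.6 [-6.5 -3.5  1.2]
[0.4632 0.3601 0.1672] 19.65 [-7.6 -3.1  1.2]
[0.4632 0.3602 0.1672] 19.7 [-6.  -3.3  0.7]
theta 0.4483508440897469 [-6.01543094 -3.34205279  0.67505998]
0.405 [259.1 238.3]
0.426 [258.4 237. ]
0.436 [258.  236.4]
```

View pics/r4z.png

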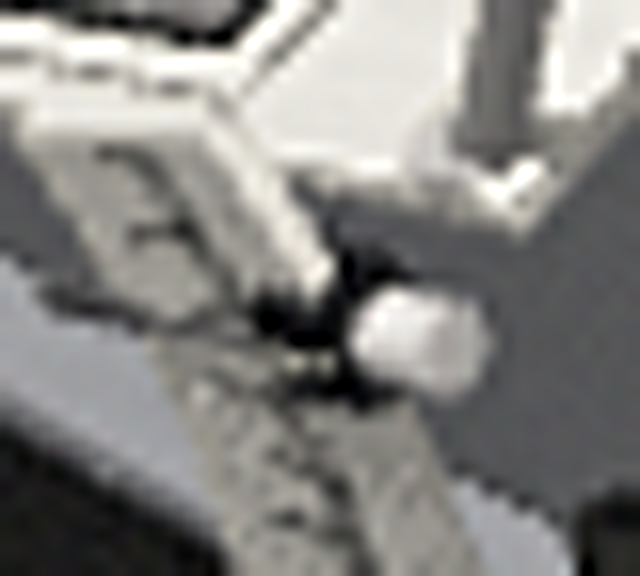

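View pics/r4zo.png

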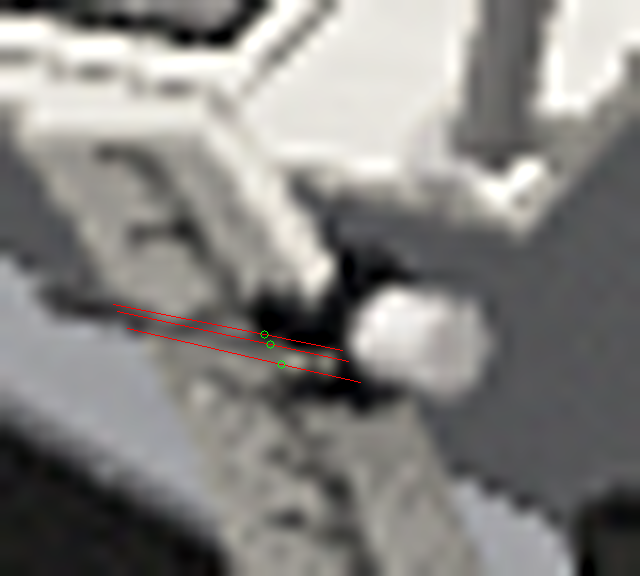

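View pics/r4p.png

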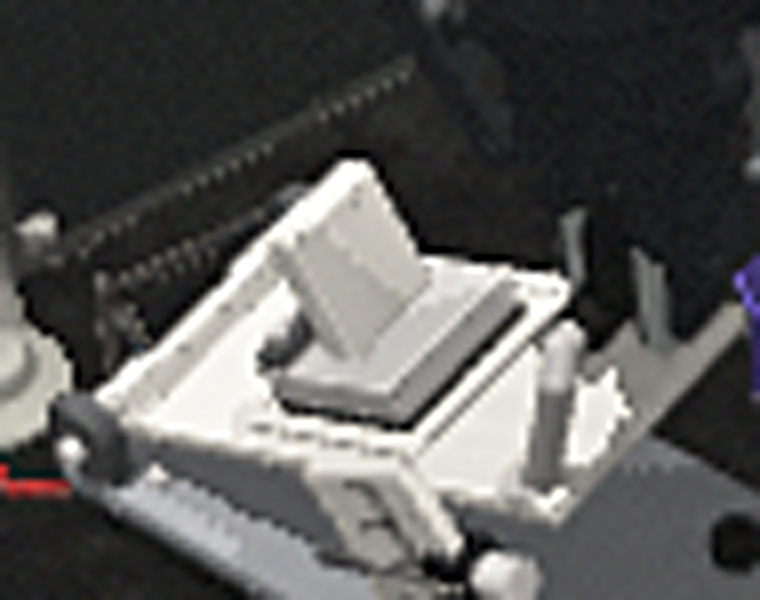

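```bash
cat > diff.py <<'E'
import cv2,numpy as np,sys
ref=np.mean([cv2.imread(f"pics/{n}.png").astype(float) for n in("scene0","g4_full","g5_full","g6_full","g7_full","r1_full")],0).mean(2)
x0,y0,x1,y1=244,226,272,246;f=14;o=[]
for n in sys.argv[1:]:
    d=cv2.imread(f"pics/{n}avg.png").astype(float).mean(2)-ref
    d=np.clip(128+d[y0:y1,x0:x1]*1.2,0,255).astype(np.uint8);d=cv2.resize(d,None,fx=f,fy=f,interpolation=cv2.INTER_NEAREST);d=cv2.cvtColor(d,cv2.COLOR_GRAY2BGR)
    for y in range(y0,y1,2):cv2.putText(d,str(y),(0,int((y-y0+.7)*f)),0,.3,(0,0,255),1)
    for x in range(x0,x1,2):cv2.putText(d,str(x),(int((x-x0)*f),8),0,.3,(0,0,255),1)
    o.append(d)
cv2.imwrite("pics/diff_"+"".join(sys.argv[1:])+".png",np.vstack(o) if len(o)<3 else np.vstack([np.hstack(o[:2]),np.hstack(o[2:]+[o[0]*0])[:, :o[0].shape[1]*2]]))
E
python3 diff.py r2 r3 r4
```

```text
(no output)
```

View pics/diff_r2r3r4.png

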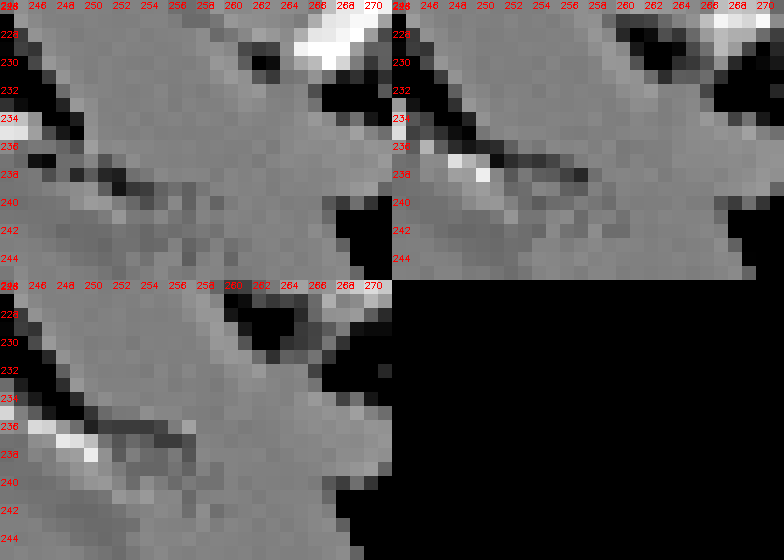

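Run:
```python
import cv2,numpy as np
ref=np.mean([cv2.imread(f"pics/{n}.png").astype(float) for n in("scene0","g4_full","g5_full","g6_full","g7_full","r1_full")],0)
np.set_printoptions(linewidth=200)
print("cols 253..268");
for y in range(229,244):print(y,ref[y,253:269].mean(1).astype(int))
```

```text
cols 253..268
229 [ 78 127 149 123 152 184 202 197 214 227 227 201 149 142 127 106]
230 [ 41  82 156 142 143 150 206 198 205 191 227 156 147 132  93 149]
231 [112  70 129 153 146 144 185 202 193 104 106  86  87  95 154 248]
232 [147 106  96 125 151 148 153 186 212 189   2  30  25  86 251 253]
233 [151 145 105  89 159 123 157 149 223 141  10  22   1  48 177 240]
234 [149 155 115  76 110  49  74  78 142  47  17  22 117 203 191 207]
235 [146  78  80  76  47   4  18  27  54  17  25 119 226 228 217 218]
236 [129 137 141 121  67   0   5  14  19   9  42 168 229 221 222 202]
237 [142 152 163 148 122  64  65   4   4   6  54 207 206 207 205 184]
238 [129 149 153 153 162 107 113 156  88 118  28 125 166 176 189 166]
239 [145 147 118 122 160 130  88  66  36  55   4  38 104 128 143 170]
240 [142 164 140 107 107  87  76  24  28   1   2   8  27  44 119 168]
241 [130 136 125 136 141 118  61  76  96  91  91  26  60  89 141 225]
242 [152 143 137 144 141 139 134  83 135 130 131 121 124 126 133 208]
243 [170 140 142 127 151 146 130 104  92 107 131 132 128 129 124 151]
```

Run:
```python
from go import *
import pickle
s,t=pickle.load(open("cams.pkl","rb"));H=np.load("fit.npz")["H"]
H2=np.array([.6163,.4187,.3661])
def idx(d,Y,H):
    c,q=np.cos(H[2]),np.sin(H[2]);o,v=ray(s,d);Ri=np.array([[c,q,0],[-q,c,0],[0,0,1]])
    ol=Ri@(o-np.array([H[0],H[1],.033]));vl=Ri@v;p=ol+vl*(Y-ol[1])/vl[1]
    return (np.hypot(p[0],p[2])*1000).round(1),np.arctan2(p[2],-p[0]).round(3)
for Y in(.067,.068,.069,.070,.071,.072,.074):print(Y,[(idx(d,Y,h)) for h in(H,H2) for d in((258.2,237.45),(261,238))])
print("needle r4 tip",[idx(d,.067,h) for h in(H,H2) for d in((257.4,237.2),(255.5,236.9),(253,236.1))])
print("needle r3 tip",[idx(d,.067,h) for h in(H,H2) for d in((257.5,238.1),(255.5,237.6),(253,237))])
print("ball",[(Y,idx((266.8,237.2),Y,H)) for Y in(.0615,.0625,.0635,.065)])
print("tick25",idx((255,235.1),.065,H),"tick30",idx((251.5,230),.065,H))
```

```text
0.067 [(np.float64(156.6), np.float64(0.417)), (np.float64(164.7), np.float64(0.418)), (np.float64(157.5), np.float64(0.41)), (np.float64(165.9), np.float64(0.413))]
0.068 [(np.float64(158.3), np.float64(0.425)), (np.float64(166.4), np.float64(0.426)), (np.float64(159.3), np.float64(0.419)), (np.float64(167.6), np.float64(0.421))]
0.069 [(np.float64(160.0), np.float64(0.433)), (np.float64(168.1), np.float64(0.433)), (np.float64(161.0), np.float64(0.427)), (np.float64(169.3), np.float64(0.428))]
0.07 [(np.float64(161.7), np.float64(0.441)), (np.float64(169.8), np.float64(0.441)), (np.float64(162.8), np.float64(0.434)), (np.float64(171.0), np.float64(0.436))]
0.071 [(np.float64(163.4), np.float64(0.448)), (np.float64(171.5), np.float64(0.448)), (np.float64(164.5), np.float64(0.442)), (np.float64(172.8), np.float64(0.443))]
0.072 [(np.float64(165.2), np.float64(0.455)), (np.float64(173.3), np.float64(0.455)), (np.float64(166.3), np.float64(0.449)), (np.float64(174.5), np.float64(0.45))]
0.074 [(np.float64(168.7), np.float64(0.47)), (np.float64(176.7), np.float64(0.469)), (np.float64(169
[... 171 characters left out ...]
(141.8), np.float64(0.421)), (np.float64(155.3), np.float64(0.412)), (np.float64(149.4), np.float64(0.408)), (np.float64(142.5), np.float64(0.412))]
needle r3 tip [(np.float64(153.0), np.float64(0.401)), (np.float64(147.3), np.float64(0.401)), (np.float64(140.1), np.float64(0.401)), (np.float64(154.0), np.float64(0.394)), (np.float64(148.1), np.float64(0.394)), (np.float64(140.7), np.float64(0.392))]
ball [(0.0615, (np.float64(175.8), np.float64(0.415))), (0.0625, (np.float64(177.5), np.float64(0.422))), (0.0635, (np.float64(179.1), np.float64(0.429))), (0.065, (np.float64(181.6), np.float64(0.439)))]
tick25 (np.float64(147.0), np.float64(0.434)) tick30 (np.float64(146.0), np.float64(0.525))
```

Run:
```python
from go import *
import pickle
s,t=pickle.load(open("cams.pkl","rb"));H=np.load("fit.npz")["H"];c,q=np.cos(H[2]),np.sin(H[2])
im=cv2.imread("pics/top0.png").astype(float)
x0,y0,x1,y1=228,182,250,208;f=22
a=cv2.resize(np.clip(im[y0:y1,x0:x1]*5,0,255).astype(np.uint8),None,fx=f,fy=f,interpolation=cv2.INTER_NEAREST)
for y in range(y0,y1,2):cv2.putText(a,str(y),(0,int((y-y0+.7)*f)),0,.35,(0,0,255),1)
for x in range(x0,x1,2):cv2.putText(a,str(x),(int((x-x0)*f),10),0,.35,(0,0,255),1)
cv2.imwrite("pics/tb.png",a)
np.set_printoptions(linewidth=200)
print("cols",list(range(230,248)))
for y in range(186,206):print(y,im[y,230:248].mean(1).astype(int))
```

```text
cols [230, 231, 232, 233, 234, 235, 236, 237, 238, 239, 240, 241, 242, 243, 244, 245, 246, 247]
186 [ 28  30  48 150 210 184 126  98  99 109 123 108  65  52  77 105 107 109]
187 [ 27  31  30 100 175 202 163  99  97 102  97 100 111 105 109 115 108 108]
188 [ 30  31  32  47 145 204 181 120  74  62  80 121 167 188 162 115 113 113]
189 [ 28  31  31  30  98 170 197 158  76  27  72 106 123 136 130 116 117 108]
190 [ 28  30  29  30  46 141 198 174 109  29  48  84  97 105 116 116 116 109]
191 [ 29  30  32  33  34  94 163 189 147  53  30  70 100 106 116 116 116 114]
192 [ 32  30  33  32  36  51  96 130 107  40  27  46  84 100 107 117 116 117]
193 [ 31  32  31  31  29  33  44  59  51  35  31  39  78  96 105 116 116 117]
194 [ 32  34  31  32  28  31  34  31  28  32  34  25  69  98 105 116 116 117]
195 [ 33  29  32  31  28  30  28  75 160 199 175 126  67  98 102 110 115 116]
196 [ 31  31  31  31  29  47  97 163 213 219 192 139  59  83  97 105 117 117]
197 [ 34  32  32  29  31  35  79 168 221 220 198 157 106  94  97 104 118 118]
198 [ 33  31  32  30  31  28  67 161 220 220 201 168 122  96 100  99 106 119]
199 [ 34  29  32  31  31  31  42 144 208 193 163 154 132 101  98  98 105 118]
200 [ 32  31  30  29  32  28  31 144 193 161 149 149 139 114 101  99  99 107]
201 [ 31  30  32  31  30  28  31  89 141 152 154 145 124 125 110  99 102 110]
202 [ 31  33  30  32  32  33  33  43  67  80  79  74  75 112 126 107 103 113]
203 [ 31  32  31  36  36  36  35  36  37  39  35  30  37  84 114 109 104 110]
204 [ 32  33  34  36  36  38  36  34  35  36  36  36  31  51  93 114 107 105]
205 [ 34  35  37  35  37  33  35  37  36  36  38  35  35  36  56 138 210 193]
```

View pics/tb.png

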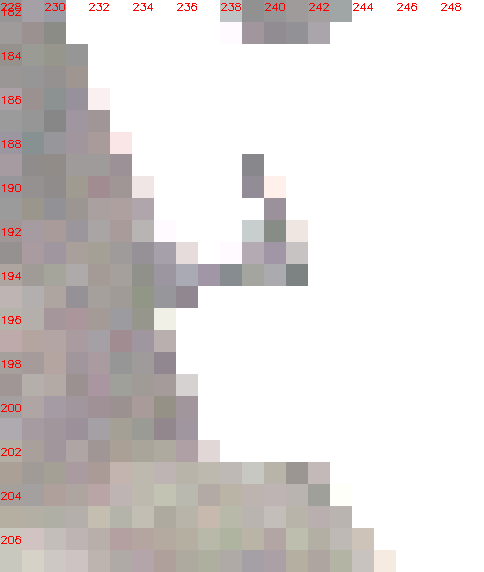

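Request:
move_arm(
  moves=[
    [[0.1,0,-0.1],0],
    [[0.3,0,-0.4],0],
    [[0.6,0,-0.8],0],
    [[1.0,0,-1.3],0],
    [[1.4,0,-1.8],0],
    [[1.7,0,-2.2],0],
    [[1.9,0,-2.4],0],
    [[1.9,0,-2.4],0],
  ],
)

```text
time_s: 20.7
position: [0.4649, 0.3608, 0.1697]
tcp_rot: [3.083, 0.59, -0.005]
wrist_force: [-6.4, -3.8, 1.6]
width: 0.0127
```

```bash
bash shots.sh r5; python3 zoom.py pics/r5avg.png pics/r5z .418 .434;python3 diff.py r4 r5
```

```text
[0.4649 0.3608 0.1697] 20.75 [-7.6 -4.1  1.4]
[0.4649 0.3608 0.1697] 20.8 [-7.2 -3.6  2.6]
[0.4649 0.3608 0.1697] 20.85 [-7.  -3.6  2.4]
theta 0.4638067688564417 [-7.03870217 -3.55205363  2.42577029]
0.418 [258.7 237.5]
0.434 [258.1 236.6]
```

View pics/diff_r4r5.png

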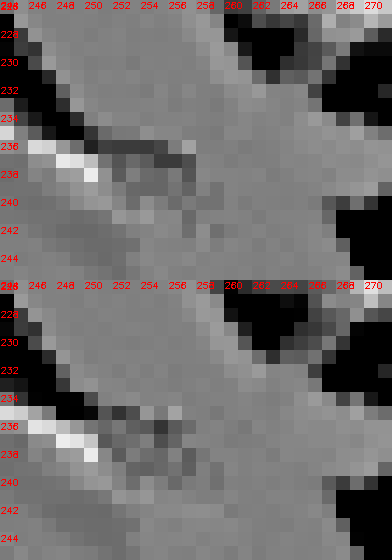

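View pics/r5z.png

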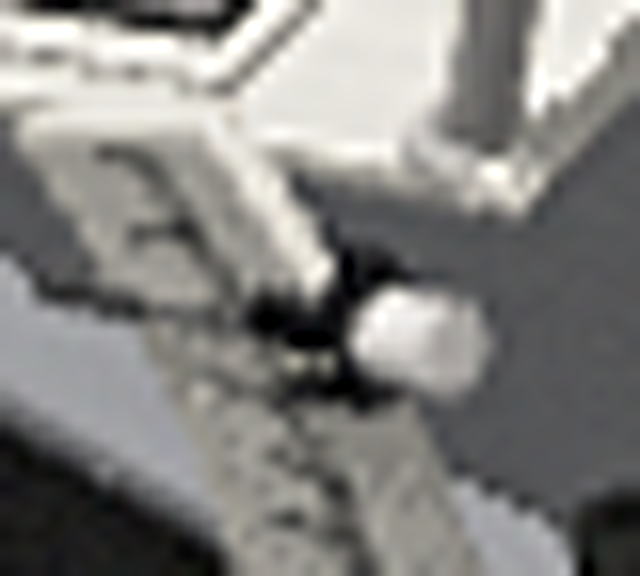

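Request:
move_arm(
  moves=[
    [[0.1,0,-0.1],0],
    [[0.2,0,-0.3],0],
    [[0.4,0,-0.5],0],
    [[0.4,0,-0.5],0],
    [[0.4,0,-0.5],0],
    [[0.4,0,-0.5],0],
  ],
)

```text
time_s: 21.6
position: [0.4653, 0.3609, 0.1702]
tcp_rot: [3.083, 0.589, -0.005]
wrist_force: [-6.9, -4.3, 0.3]
width: 0.0131
```

```bash
bash shots.sh r6; python3 diff.py r5 r6
python3 - <<'E'
import cv2
im=cv2.imread("pics/r6avg.png");f=7;x0,y0,x1,y1=205,160,310,245
cv2.imwrite("pics/r6p.png",cv2.resize(im[y0:y1,x0:x1],None,fx=f,fy=f,interpolation=cv2.INTER_CUBIC))
E
```

```text
[0.4653 0.3609 0.1702] 21.65 [-6.  -2.8  2.3]
[0.4653 0.3609 0.1702] 21.7 [-6.7 -4.6  1. ]
[0.4653 0.3609 0.1702] 21.75 [-6.9 -3.6  1.7]
theta 0.46682181819006197 [-6.88770039 -3.64413426  1.74201142]
```

View pics/r6p.png

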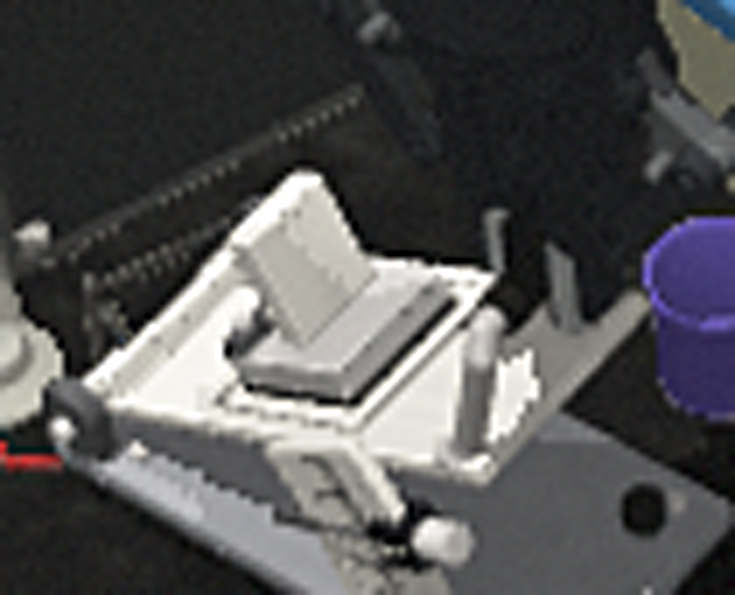

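View pics/diff_r5r6.png

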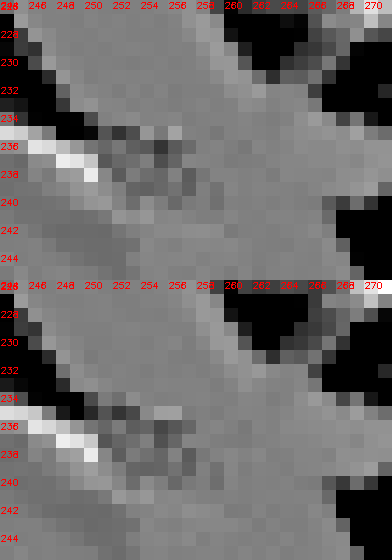

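Run:
```python
exec(open("th.py").read().split("A0=")[0])
H2=np.array([.6163,.4187,.3661])
A=[L(-1,1),L(1,1),[-.18,.04,.003],[-.18,-.04,.003],[-.2,.033,.047]]
U=[(253.8,220.9),(235.6,216.6),(273.1,228.1),(275.2,198.8),(274.1,205.2)]
for h_ in(H,H2):
    for k in range(5):
        m=least_squares(lambda p:(proj(s,P(h_,p[0],A[k:k+1]))-U[k:k+1]).ravel(),[.43]);print(k,m.x.round(3),m.fun.round(1))
    m=least_squares(lambda p:(proj(s,P(h_,p[0],A))-U).ravel(),[.43]);print("all",m.x)
```

```text
0 [0.474] [ 1.4 -0.9]
1 [0.48] [-0.9  0.6]
2 [0.433] [ 0.6 -0.3]
3 [0.617] [14.6 -9.9]
4 [0.461] [-2.3  1.7]
all [0.48880478]
0 [0.464] [ 1.5 -0.9]
1 [0.459] [-0.5  0.3]
2 [0.427] [ 0.3 -0.2]
3 [0.614] [14.7 -9.8]
4 [0.457] [-2.4  1.8]
all [0.48317168]
```

Run:
```python
exec(open("th.py").read().split("A0=")[0])
im=cv2.imread("pics/r6avg.png");f=8;x0,y0,x1,y1=205,165,300,240;o=[]
for th in(.436,.466):
    a=cv2.resize(im[y0:y1,x0:x1],None,fx=f,fy=f,interpolation=cv2.INTER_CUBIC)
    def D(l,col,cl=True):cv2.polylines(a,[((proj(s,P(H,th,l))+.5-[x0,y0])*f).astype(int)],cl,col,1)
    D([L(1,1),L(1,-1),L(-1,-1),L(-1,1)],(0,0,255));D([[0,.04,.003],[0,-.04,.003],[-.18,-.04,.003],[-.18,.04,.003]],(0,160,0))
    D([[-.2,.033,.047],[-.2,-.033,.047]],(255,0,255),False);D([[-.1,.067,0],[-.158,.067,0]],(255,0,0),False)
    cv2.imwrite(f"pics/w{int(th*1000)}.png",a)
```

```text
(no output)
```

View pics/w436.png

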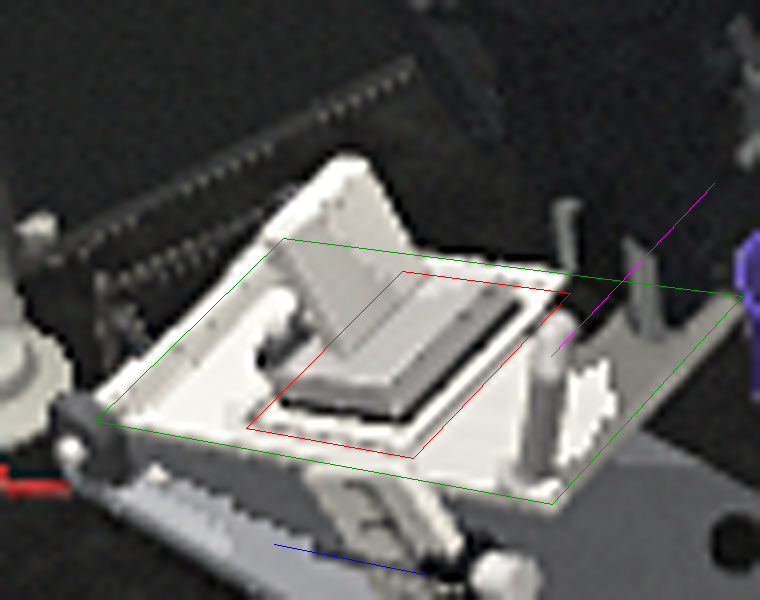

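View pics/w466.png

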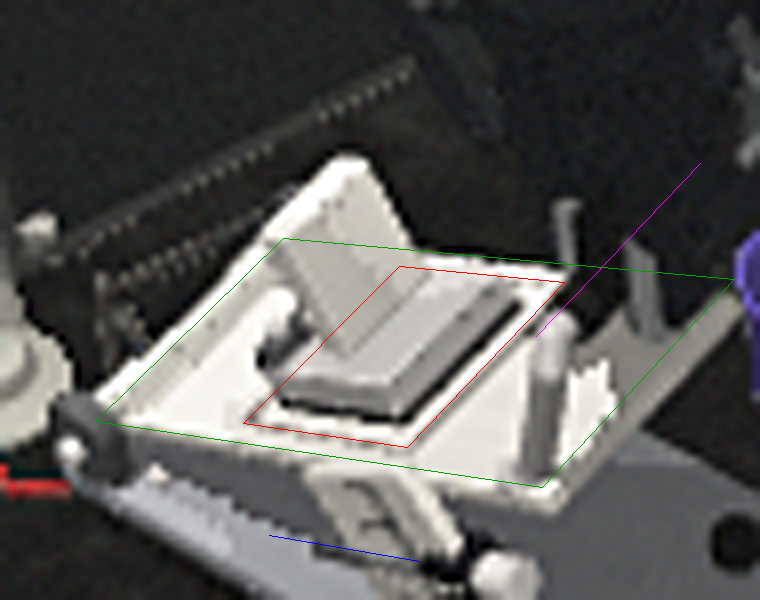

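```bash
python3 -c "
from h import *
print(ctrl.hand_in());o=ctrl.get_obs();print(o['time_s'],o['position'])"
```

```text
the job is handed in; nothing more can be done
None
the job is handed in; nothing more can be done
```

I put the steel sled on the lowered plate and let go of it. I then took the grip bar and raised the plate in slow, eased steps to the index. I handed in at about 22 s with the gripper still holding the plate there.

**Sled:** It sat inside the outline, square with it and within about 2 mm of centre. In the last picture it still lay inside the outline, and I saw no sign that it had slid. I did not touch the green look-alikes, the index clamp, the beaker or the vial.

**Pointer at the index:** This is the least certain part.
- **Plate angle:** The needle and plate edges in the images put the plate at about 0.435 rad.
- **Index angle:** I put the index at about 0.436 rad, within roughly 0.015. The clamp covers only a few pixels and its nose did not show clearly. I got the angle from the clamp's upper end and its screw in both cameras; single cues ranged from 0.42 to 0.455 rad.

**Checks that disagreed:**
- **Tool position:** It gave about 0.45 rad from x and 0.467 rad from z, against 0.435 in the images. I put this down to the bar shifting about 5 mm in the pads and trusted the images. If the tool position were right, the plate would be slightly past the index.
- **Plate-corner fits:** Some gave 0.46 to 0.48 rad, but the full plate outline matched 0.436.

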